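# Push a row of shakers home in the sprung rack

### The arm

A 7-joint arm with a two-finger parallel gripper is mounted at the origin on a cart in front of the work surface, level with it; the furniture and walls round the work are solid. World frame = base frame: x ahead of the robot, y to its left, z up, the work surface at z = 0. Lengths are in m, angles in rad, forces in N, time in s.
With the tool pointing down it reaches from about 0.425 to 0.825 m from the base axis. Payload 3.6 kg.
Tool frame: the origin (TCP) lies between the finger pads; the fingertips stand 19 mm ahead of it and the grasp point (between the pads) is the TCP; z points along the fingers, y is the line along which they close (so a half turn about z gives the same grasp; the last joint's range is limited). The gripper opens to 85 mm and grips with 20 to 120 N. Pads are 22 mm wide; open, the fingers measure 114 mm over their backs; the gripper's body (76 mm by 85 mm) begins 54 mm behind the grasp point. The pads swing forward as they close: fully open they stand 13 mm farther back than shut.
Start: joints at [-0.026, 0.615, -0.013, 1.423, 0.008, 1.103, -0.04], TCP at [0.65, 0, 0.25] pointing down, gripper open.
Joint ranges: [-3.12, 3.12], [-0.3, 2.06], [-1.34, 1.32], [0.26, 2.42], [-1.36, 4.5], [0.01, 1.98], [-2.84, 2.84]. Speed limits (rad/s): [2.79, 2.79, 3.14, 3.14, 3.14, 3.14, 3.14].

### API

Orientations are given as a unit quaternion [x, y, z, w].
In Python, from cell import r gives the robot as it stands.
- The arm moves only by the tool servo_tool, never from a script. Its argument "series" is a list of rows, each an object of numbers: "x", "y", "z": the shift along the tool's x, y, z in m; "ax", "ay", "az": the turn, a rotation vector about the tool's x, y, z in degrees; "fingers": the closure in counts, from 0 (fully open) to 255 (shut). In form: [{"x": .., "y": .., "z": .., "ax": .., "ay": .., "az": .., "fingers": ..}, ...]. A call has exactly 8 rows; each row is the pose to reach, as a shift and turn from the pose commanded when the call began, along the tool's axes at that moment; what a row does not reach only later rows make up. A row lasts 1/10 s, in which the tool goes at most 50 mm and 8.59 degrees, less where a joint would pass 70% of its speed; a pose out of reach is approached as far as the arm can. A call with a gripper value outside its range is refused whole. The fingers move at their own pace and stop on an object; "squeeze" is the grip in N (left out, the last holds). Time passes only in rows, so rows that repeat a pose let the fingers close, or fill a call up. It gives the time, the measured TCP pose, the force, the opening and the grip force at its end, in the units of the state.
- r.observe(): the state, without advancing time (a new reading comes with each control period).
- r.get_image(name): name is "scene" or "side" or "wrist"; returns (picture, depth): 420x560x3 uint8, red, green, blue; 420x560 float32, m along the optical axis (not along the pixel's ray), 0 where there is no reading.
- r.get_calibration(name): a dict with "vfov" (degrees; the focal length in pixels is half the picture's height over the tangent of half this angle, whatever the lens; pixels are square), "cx", "cy" (the principal point, pixels), "distortion" ([k1, k2, p1, p2, k3] as OpenCV has them; the pictures are not rectified), "R" (3x3) and "t" (3): a world point X has camera coordinates R X + t. Camera axes: x right, y down, z forward; pixel columns grow to the right and rows downward; lengths in m; the calibration is good to about 2 mm. A picture is of the moment at which its call begins: read the wrist's pose just before it. get_calibration takes no time and is no camera call; for the wrist camera it gives the pose at the moment of the call.
- r.finish_job(): hands the job in; it is judged then, once.
The state is a dict: "t": time; "joints": joint angles; "joint_vel": joint speeds; "joint_efforts": joint torques, N m; "ee_pos": TCP position; "orientation": TCP orientation; "force": force on the tool from outside, world axes, zero at the start; "moment": the same for the moment, N m; "grip_width": finger opening in m; "gripper_force": force on a finger pad.
Only numpy, scipy, OpenCV 4.12 (cv2) and the standard library are available. Lean on these libraries where they do the work, as an engineer would, in place of code of your own. Each camera call takes 0.05 s, during which the arm holds its last target. There are 200 camera calls.

### The job

Stand the stray salt shaker at the tail of the row of three in front of the rack, in line with them, then push the whole row from its tail as one straight block into the rack until it presses firmly against the sprung end plate. Push gently, for the glass must not be knocked or squeezed hard together; then let go and leave all four upright, in one straight line and touching, still pressed on the plate. Leave the things round about where they are.

Things in the scene. Friction and masses are not known exactly. Their poses are not given: they have to be found in the camera images.
- rack: Low U-shaped beech rack fixed to the worktop, no floor: two rails 22 mm high, 12 mm thick, 70 mm apart inside, run 262 mm from the mouth to a cross bar; lips flare out in front of the mouth, 46 mm long, to 49 mm either side of the middle. Origin on the worktop in the middle of the mouth; x along the middle line into the rack (push direction), y to the left of x, z up.
- plate_zone (a point): Point on the rack's middle line 185 mm inside the mouth, 30 mm up. A block clamped across the rails carries an upright steel plate (56 mm wide, 5 to 55 mm high) that faces the mouth; it springs back along x by up to 22 mm, 1 N per mm, well damped. The block was set by hand: the plate's resting face lies up to 20 mm either way of this point, is not reported and must be felt.
- tail_push (a point): Point on the rack's middle line 150 mm in front of the mouth, 50 mm up: about where the tail stands. Right push at the tail once all bear on the plate: 10 to 12 N (some 6 N on the plate plus 1 to 2.5 N drag per moving shaker, less at rest), kept 0.2 s, over 4 N between every two; glass on glass never over 18 N. Let go, the row springs back a few mm; drag then holds it.
- shaker_1: Lead salt shaker: plain round glass body 60 mm across, straight-sided to 66 mm high, then a knobbly cap about 49 mm across to 99 mm high; 0.19 kg give or take a third. Origin under its centre, z up. It stands between the rails just inside the mouth.
- shaker_2: Second salt shaker: plain round glass body 60 mm across, straight-sided to 66 mm high, then a knobbly cap about 49 mm across to 99 mm high; 0.19 kg give or take a third. Origin under its centre, z up. It stands behind the lead one, near the mouth of the rack, a few mm of gap between.
- shaker_3: Third salt shaker: plain round glass body 60 mm across, straight-sided to 66 mm high, then a knobbly cap about 49 mm across to 99 mm high; 0.19 kg give or take a third. Origin under its centre, z up. It stands on the open worktop behind the second, a few mm of gap between, the tail as found. Glass grips glass and wood: a row that stands out of line splays and jams on the lips.
- stray_shaker: Stray salt shaker: plain round glass body 60 mm across, straight-sided to 66 mm high, then a knobbly cap about 49 mm across to 99 mm high; 0.19 kg give or take a third. Origin under its centre, z up. It stands apart, beside the row on the robot's side, and has to become the tail, behind the third.
- spice_jar_a: Bystander: spice jar 45 mm across and 106 mm high on the far side of the row, origin under its centre.
- matchbox: Bystander: matchbox 36x53x15 mm lying beside the rack on the robot's side, origin under its centre.
- egg_timer: Bystander: kitchen timer 66 mm across, 55 mm high, origin under its centre.
- glass_jar: Bystander: lidded glass jar 77 mm across, 102 mm high at the back, origin under its centre.
- spice_jar_b: Bystander: spice jar 46 mm across and 106 mm high at the back, origin under its centre.
Things that resemble listed ones, but are neither listed nor needed, are in the scene too. Leave any orange or turquoise look-alike of the shaker_3 alone. Leave any blue look-alike of the shaker_1 alone.

How it is judged:
By the outcome, as a careful person would: the job done as asked, in the order asked, and still so for the second after the job is handed in, with the robot touching nothing.
It also fails if it takes over 72 s, if anything falls off the work surface, if the arm or the gripper's body presses on something with over 40 N, if the wrist force passes 120 N, or if a joint passes its speed limit or range.

## Working session

There is one attempt and no reset: what is moved stays moved. The work goes in short steps, Python scripts to look and compute and a tool call to move; the robot and the scene stay as the last step left them, time stands still between calls to the robot, and variables do not carry over. Pictures are saved under pics/ and viewed, at most 10 in all, crops included, and the job is handed in when it is done.

Besides the shell and the picture viewer there is one more tool, called after "Call:" by a JSON object that holds its "op" and its "data", one argument or row to a line. servo_tool: Moves the arm, as the interface text tells. Its arguments: {"type":"object","properties":{"series":{"type":"array"},"squeeze":{"type":"number"}},"required":["series"]}

```bash
ls; mkdir -p pics
cat > h.py <<'E'
import numpy as np, cv2
from cell import r
def cal(n):
    c=r.get_calibration(n); f=210/np.tan(np.radians(c['vfov'])/2)
    K=np.array([[f,0,c['cx']],[0,f,c['cy']],[0,0,1.]])
    return K,np.array(c['distortion'],float),np.array(c['R']),np.array(c['t'])
def ray(c,uv):
    K,D,R,t=c; uv=np.array(uv,float).reshape(-1,1,2)
    p=cv2.undistortPoints(uv,K,D).reshape(-1,2)
    d=np.c_[p,np.ones(len(p))]@R; return -R.T@t,d
def onz(c,uv,z):
    o,d=ray(c,uv); return o+d*((z-o[2])/d[:,2])[:,None]
def cloud(c,dep):
    v,u=np.mgrid[0:420,0:560]; o,d=ray(c,np.c_[u.ravel(),v.ravel()])
    P=o+d*dep.ravel()[:,None]; P[dep.ravel()<=0]=np.nan; return P.reshape(420,560,3)
def proj(c,X):
    K,D,R,t=c; return cv2.projectPoints(np.array(X,float).reshape(-1,3),cv2.Rodrigues(R)[0],t,K,D)[0].reshape(-1,2)
def shot(n,name):
    c=cal(n); im,d=r.get_image(n); cv2.imwrite(f'pics/{name}.png',im[:,:,::-1]); np.save(f'pics/{name}.npy',d); return c,im,d
E
python3 - <<'E'
from h import *
for n in('scene','side'):
    c,im,d=shot(n,n+'0'); print(n,c[3],-c[2].T@c[3])
o=r.observe(); print(o['t'],o['force'],o['grip_width'],o['orientation'])
a=cv2.imread('pics/scene0.png');b=cv2.imread('pics/side0.png')
E
```

```text
pics
scene [-0.4076694   0.38158164  1.07139412] [-0.16373371 -0.5608005   1.05753408]
side [0.58826185 0.18785172 0.94085004] [0.44798994 0.73027762 0.72975248]
0.1 [ 0.25389879 -0.29850033 -0.3841836 ] 0.08519745738679364 [ 0.70709477  0.70711783 -0.00083393 -0.00082269]
```

View pics/scene0.png

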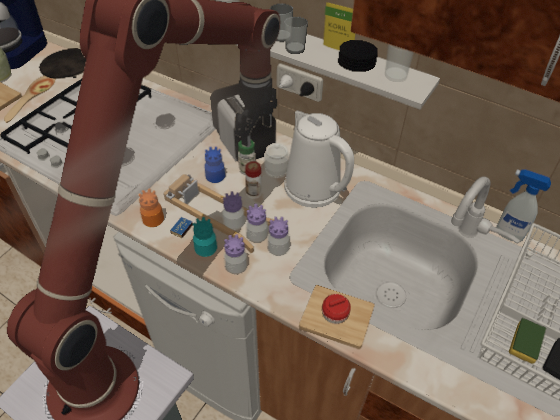

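View pics/side0.png

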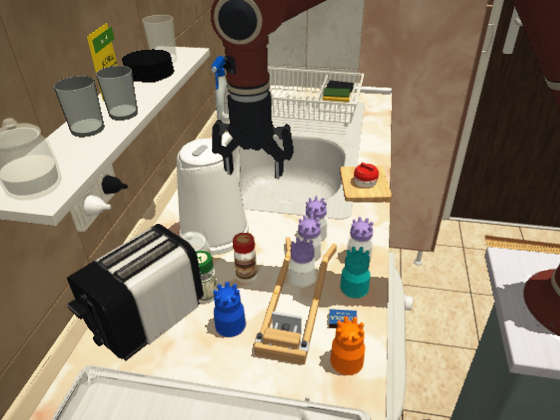

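The scene view shows the row of purple-capped shakers: lead at (233,208), second at (257,222) and third at (279,234). The stray, also purple, is at (235,252). Look-alikes are turquoise (204,237), orange (151,208) and blue (214,163). The side view shows the same layout: lead (303,262), second (309,232), third (316,210), stray (361,238), with the plate at (285,325).

Run:
```python
from h import *
seeds={'scene':dict(s1=(233,203),s2=(257,216),s3=(279,228),st=(235,246)),'side':dict(s1=(302,252),s2=(309,228),s3=(316,206),st=(361,229))}
for n in seeds:
    c=cal(n); im=cv2.imread(f'pics/{n}0.png'); P=cloud(c,np.load(f'pics/{n}0.npy'))
    hsv=cv2.cvtColor(im,cv2.COLOR_BGR2HSV)
    m=cv2.inRange(hsv,(120,50,30),(150,255,255))
    k,L,S,C=cv2.connectedComponentsWithStats(m)
    for i in range(1,k):
        if S[i,4]<60: continue
        q=P[L==i]; q=q[np.isfinite(q).all(1)]
        q=q[(q[:,2]>.06)&(q[:,2]<.11)]
        if len(q)<20: continue
        (x,y),rad=cv2.minEnclosingCircle(q[:,:2].astype(np.float32))
        t=q[q[:,2]>.09]
        print(n,S[i],C[i].round(),'circ',round(x,4),round(y,4),round(rad,4),'zmax',q[:,2].max().round(3),'top mean',t.mean(0).round(4),'mid',((q.max(0)+q.min(0))/2).round(4))
    # rack wood
    w=cv2.inRange(hsv,(8,60,60),(25,255,255))
    sel=(w>0)&(np.abs(P[...,2]-.022)<.004)&(P[...,0]>.4)&(P[...,0]<.8)&(P[...,1]>-.2)&(P[...,1]<.4)
    k,L,S,C=cv2.connectedComponentsWithStats(sel.astype(np.uint8),connectivity=8)
    for i in range(1,k):
        if S[i,4]<25: continue
        q=P[L==i]; print('wood',n,S[i],q.min(0).round(3),q.max(0).round(3), cv2.fitLine(q[:,:2].astype(np.float32),cv2.DIST_L2,0,.01,.01).ravel().round(3))
for n,(x,y,w,h) in dict(scene=(110,130,200,150),side=(190,180,200,200)).items():
    im=cv2.imread(f'pics/{n}0.png')[y:y+h,x:x+w]; cv2.imwrite(f'pics/c_{n}.png',cv2.resize(im,None,fx=3,fy=3,interpolation=2))
```

```text
scene [224 192  17  20 255] [232. 203.] circ 0.5485 0.0138 0.0229 zmax 0.1 top mean [0.548  0.0133 0.0936] mid [0.5479 0.0132 0.0817]
scene [247 204  19  21 279] [256. 215.] circ 0.5469 -0.0638 0.025 zmax 0.101 top mean [ 0.5459 -0.0622  0.0935] mid [ 0.5454 -0.0626  0.0831]
scene [270 218  18  20 287] [278. 228.] circ 0.5414 -0.1342 0.0244 zmax 0.1 top mean [ 0.5398 -0.1329  0.0931] mid [ 0.5414 -0.1335  0.0829]
scene [225 235  19  22 321] [234. 246.] circ 0.4342 -0.0734 0.0236 zmax 0.102 top mean [ 0.434  -0.0728  0.0936] mid [ 0.4332 -0.0744  0.0831]
wood scene [198 183  26  18  94] [0.585 0.08  0.018] [0.605 0.171 0.026] [0.064 0.998 0.595 0.128]
wood scene [171 193  83  56 306] [ 0.488 -0.085  0.018] [0.541 0.201 0.026] [0.075 0.997 0.51  0.06 ]
wood scene [142 212  21  11  46] [0.41  0.174 0.018] [0.459 0.22  0.026] [ 0.784 -0.621  0.428  0.191]
side [ 291  197   35   66 1167] [308. 231.] circ 0.551 -0.0538 0.0967 zmax 0.101 top mean [ 0.549  -0.0494  0.094 ] mid [ 0.5489 -0.0538  0.082 ]
side [351 217  22  24 390] [361. 230.] circ 0.4373 -0.0683 0.024 zmax 0.101 top mean [ 0.4376 -0.0684  0.0939] mid [ 0.4376 -0.0674  0.0849]
wood side [260 237  31  97 551] [ 0.586 -0.089  0.018] [0.606 0.19  0.026] [0.022 1.    0.595 0.067]
wood side [303 244  34  99 608] [ 0.49  -0.084  0.018] [0.524 0.195 0.026] [0.061 0.998 0.512 0.07 ]
wood side [236 271  21   8  49] [0.649 0.032 0.018] [0.69  0.056 0.026] [0.945 0.327 0.666 0.049]
wood side [254 348  53  13 141] [0.513 0.222 0.018] [0.608 0.232 0.026] [ 1.    -0.031  0.557  0.229]
wood side [331 354  33  17  95] [0.414 0.214 0.018] [0.47  0.24  0.026] [ 0.998 -0.061  0.442  0.232]
```

View pics/c_side.png

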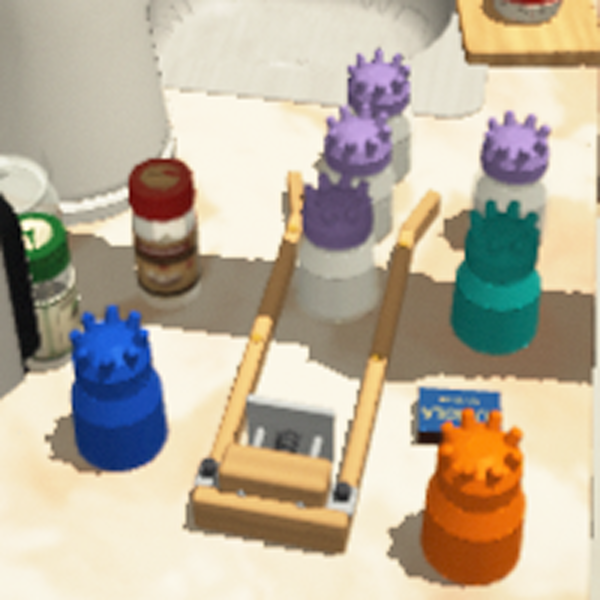

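View pics/c_scene.png

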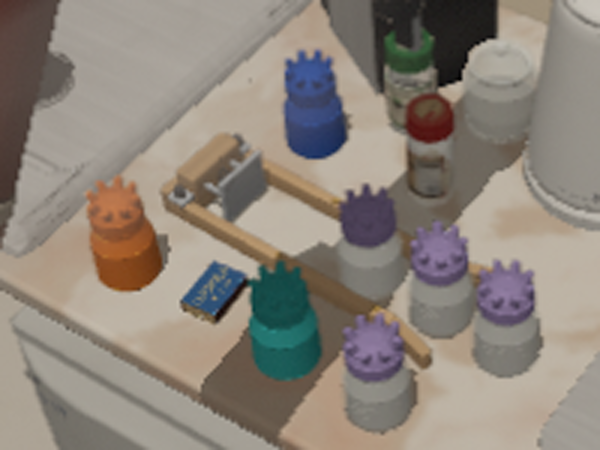

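Run:
```python
from h import *
c,im,d=shot('wrist','w0'); print(-c[2].T@c[3],c[2].round(2).tolist())
P=cloud(c,d)
for uv in [(50,50),(280,50),(510,50),(280,210),(280,400)]: print(uv,P[uv[1],uv[0]].round(3))
print(r.observe()['ee_pos'])
```

```text
[0.65053628 0.07347723 0.37211529] [[1.0, 0.0, -0.0], [0.0, -0.96, 0.29], [-0.0, -0.29, -0.96]]
(50, 50) [ 0.4    0.137 -0.   ]
(280, 50) [ 0.649  0.139 -0.002]
(510, 50) [0.79  0.11  0.161]
(280, 210) [ 0.649 -0.044  0.   ]
(280, 400) [0.65  0.011 0.317]
[6.49425281e-01 2.41438220e-05 2.49387916e-01]
```

View pics/w0.png

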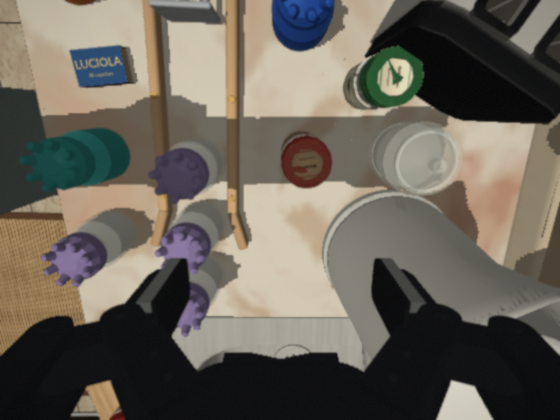

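The wrist view shows the row down the left: lead (180,170), second (185,245), third (190,305). The stray is at (75,260) and turquoise at (60,160). The rack rails are at columns about 157 and 233, with the lip bends near row 200.

```bash
cat >> h.py <<'E'
def caps(c,im,d,verbose=1):
    P=cloud(c,d); hsv=cv2.cvtColor(im,cv2.COLOR_RGB2HSV)
    m=cv2.inRange(hsv,(120,40,25),(155,255,255)); out=[]
    m[~((P[...,2]>.068)&(P[...,2]<.105))]=0
    k,L,S,C=cv2.connectedComponentsWithStats(m)
    for i in range(1,k):
        if S[i,4]<100: continue
        q=P[L==i]
        (x,y),rad=cv2.minEnclosingCircle(q[:,:2].astype(np.float32))
        # cap ring knobs / top points
        t=q[q[:,2]>.085]; out.append((x,y)); 
        print('cap px',C[i].round(),'n',S[i,4],'circ',round(x,4),round(y,4),round(rad,4),'mean',q.mean(0).round(4),'topmid',((t.max(0)+t.min(0))/2).round(4), 'zmax',q[:,2].max().round(3))
    return out
def body(c,im,d,xy,r0=.036):
    "circle fit of body-wall points 20..62 mm up near xy"
    from scipy.optimize import least_squares
    P=cloud(c,d).reshape(-1,3); D=np.hypot(P[:,0]-xy[0],P[:,1]-xy[1])
    q=P[(P[:,2]>.012)&(P[:,2]<.060)&(D<r0)&(D>.022)]
    if len(q)<30: return None
    s=least_squares(lambda p:np.hypot(q[:,0]-p[0],q[:,1]-p[1])-.03,xy,loss='soft_l1',f_scale=.001)
    return s.x.round(4),len(q),np.sqrt(np.mean(s.fun**2)).round(4)
def rails(c,im,d):
    P=cloud(c,d); hsv=cv2.cvtColor(im,cv2.COLOR_RGB2HSV)
    w=(cv2.inRange(hsv,(6,60,40),(26,255,255))>0)&(np.abs(P[...,2]-.022)<.004)
    q=P[w]; L=[]
    for x0 in(.512,.594):
        s=q[(np.abs(q[:,0]-x0-.04*(q[:,1]-.06))<.012)&(q[:,1]>-.03)&(q[:,1]<.2)]
        f=cv2.fitLine(s[:,:2].astype(np.float32),cv2.DIST_HUBER,0,.001,.001).ravel(); f=f*(1 if f[1]>0 else -1) if 0 else f
        a=f[0]/f[1]; print('rail',len(s),'slope',a.round(4),'x at y=0',(f[2]-a*f[3]).round(4),'y range',s[:,1].min().round(3),s[:,1].max().round(3)); L.append((a,f[2]-a*f[3]))
    return L
E
python3 - <<'E'
from h import *
for n,f in(('wrist','w0'),('scene','scene0'),('side','side0')):
    print(n); c=cal(n); im=cv2.imread(f'pics/{f}.png')[:,:,::-1].copy(); d=np.load(f'pics/{f}.npy')
    for xy in caps(c,im,d): print('   body',body(c,im,d,xy))
    rails(c,im,d)
    # plate: upright points 30..54 mm between rails
    P=cloud(c,d); hsv=cv2.cvtColor(im,cv2.COLOR_RGB2HSV)
    s=P[(P[...,2]>.032)&(P[...,2]<.054)&(P[...,1]>.1)&(P[...,1]<.19)&(np.abs(P[...,0]-.555)<.022)]
    if len(s): print('plate y pct',np.percentile(s[:,1],[0,5,25,50,75,95]).round(4),len(s))
E
```

```text
wrist
cap px [180. 174.] n 2163 circ 0.5554 0.0172 0.0239 mean [0.5574 0.0191 0.0899] topmid [0.5548 0.0169 0.0925] zmax 0.1
cap px [186. 245.] n 1646 circ 0.5517 -0.0597 0.0241 mean [ 0.5558 -0.0527  0.0884] topmid [ 0.5521 -0.0584  0.0921] zmax 0.099
cap px [ 76. 258.] n 2195 circ 0.4404 -0.0705 0.024 mean [ 0.4446 -0.0668  0.088 ] topmid [ 0.4399 -0.0706  0.0922] zmax 0.099
cap px [194. 310.] n 876 circ 0.5509 -0.1298 0.0232 mean [ 0.5577 -0.1276  0.0878] topmid [ 0.5539 -0.1318  0.0922] zmax 0.099
   body (array([0.5525, 0.0147]), 969, np.float64(0.0027))
   body (array([ 0.5499, -0.0626]), 1103, np.float64(0.0023))
   body (array([ 0.4368, -0.0728]), 1460, np.float64(0.0021))
   body (array([ 0.5448, -0.1322]), 539, np.float64(0.0014))
rail 1825 slope 0.0406 x at y=0 0.5121 y range -0.03 0.178
rail 2298 slope 0.0407 x at y=0 0.5941 y range -0.03 0.179
plate y pct [0.1619 0.1629 0.1637 0.1642 0.1648 0.1682] 480
scene
cap px [232. 202.] n 266 circ 0.5497 0.0136 0.0239 mean [0.5454 0.0101 0.0866] topmid [0.5497 0.0132 0.093 ] zmax 0.101
cap px [256. 215.] n 292 circ 0.5464 -0.0631 
[... 603 characters left out ...]
y=0 0.5076 y range -0.029 0.2
rail 113 slope 0.0413 x at y=0 0.59 y range -0.001 0.196
plate y pct [0.1593 0.1608 0.1625 0.1641 0.1662 0.1844] 87
side
cap px [308. 231.] n 1196 circ 0.551 -0.0538 0.0967 mean [ 0.5484 -0.0418  0.0879] topmid [ 0.5484 -0.054   0.0931] zmax 0.101
cap px [361. 230.] n 399 circ 0.4376 -0.0686 0.0244 mean [ 0.4379 -0.0618  0.0875] topmid [ 0.4384 -0.0687  0.093 ] zmax 0.101
   body (array([ 0.552 , -0.0595]), 134, np.float64(0.002))
   body (array([ 0.4369, -0.0747]), 208, np.float64(0.0022))
rail 517 slope 0.0422 x at y=0 0.5097 y range -0.03 0.195
rail 474 slope 0.0464 x at y=0 0.5912 y range -0.03 0.19
plate y pct [0.1641 0.168  0.169  0.1699 0.1717 0.1839] 235
```

Call:
{"op": "servo_tool", "data": {
  "series": [
    {"x":-0.012,"y":-0.035,"z":0.01,"az":0.4,"fingers":0},
    {"x":-0.024,"y":-0.071,"z":0.025,"az":0.8,"fingers":0},
    {"x":-0.036,"y":-0.107,"z":0.04,"az":1.2,"fingers":0},
    {"x":-0.048,"y":-0.142,"z":0.055,"az":1.6,"fingers":0},
    {"x":-0.06,"y":-0.177,"z":0.07,"az":2.0,"fingers":0},
    {"x":-0.072,"y":-0.2125,"z":0.09,"az":2.33,"fingers":0},
    {"x":-0.072,"y":-0.2125,"z":0.09,"az":2.33,"fingers":0},
    {"x":-0.072,"y":-0.2125,"z":0.09,"az":2.33,"fingers":0}
  ]
}}

```text
invalid input
```

Run:
```python
from h import *
c,im,d=shot('wrist','w1'); o=r.observe(); print(o['ee_pos'],o['force'],o['orientation'])
for xy in caps(c,im,d): print('   body',body(c,im,d,xy))
```

```text
[6.49542449e-01 2.09992187e-05 2.49551506e-01] [-0.20717208 -0.01997675 -0.04111031] [ 7.07069559e-01  7.07143506e-01 -6.03508004e-04 -5.79566415e-04]
cap px [180. 174.] n 2164 circ 0.5552 0.0174 0.0239 mean [0.5572 0.0192 0.0898] topmid [0.5549 0.017  0.0923] zmax 0.099
cap px [185. 245.] n 1636 circ 0.5516 -0.0584 0.0243 mean [ 0.5556 -0.0526  0.0883] topmid [ 0.5516 -0.0582  0.0923] zmax 0.1
cap px [ 76. 258.] n 2193 circ 0.4394 -0.0704 0.0246 mean [ 0.4445 -0.0668  0.0878] topmid [ 0.4393 -0.071   0.0922] zmax 0.099
cap px [194. 310.] n 868 circ 0.5513 -0.1297 0.0228 mean [ 0.5576 -0.1276  0.0876] topmid [ 0.5538 -0.1312  0.0922] zmax 0.099
   body (array([0.5523, 0.0147]), 957, np.float64(0.0027))
   body (array([ 0.5498, -0.0623]), 1030, np.float64(0.0021))
   body (array([ 0.4365, -0.0728]), 1506, np.float64(0.0022))
   body (array([ 0.5446, -0.1322]), 527, np.float64(0.0013))
```

View pics/w1.png

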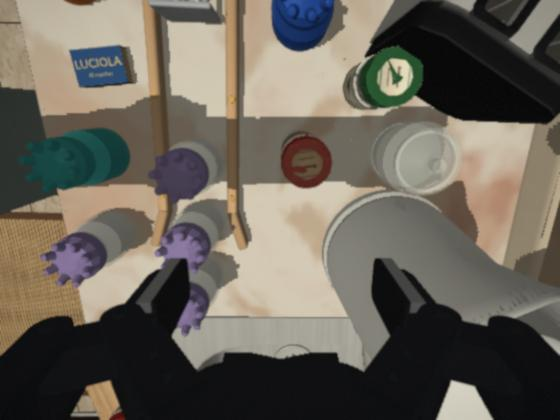

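The call was refused, so the picture is unchanged. The rows probably need every key, so I'll fill them all in.

Call:
{"op": "servo_tool", "data": {
  "series": [
    {"x":-0.012,"y":-0.035,"z":0.01,"ax":0,"ay":0,"az":0.4,"fingers":0},
    {"x":-0.024,"y":-0.071,"z":0.025,"ax":0,"ay":0,"az":0.8,"fingers":0},
    {"x":-0.036,"y":-0.107,"z":0.04,"ax":0,"ay":0,"az":1.2,"fingers":0},
    {"x":-0.048,"y":-0.142,"z":0.055,"ax":0,"ay":0,"az":1.6,"fingers":0},
    {"x":-0.06,"y":-0.177,"z":0.07,"ax":0,"ay":0,"az":2.0,"fingers":0},
    {"x":-0.072,"y":-0.2125,"z":0.09,"ax":0,"ay":0,"az":2.33,"fingers":0},
    {"x":-0.072,"y":-0.2125,"z":0.09,"ax":0,"ay":0,"az":2.33,"fingers":0},
    {"x":-0.072,"y":-0.2125,"z":0.09,"ax":0,"ay":0,"az":2.33,"fingers":0}
  ],
  "squeeze": 30
}}

```text
t: 1.0
ee_pos: [0.4367, -0.0723, 0.1601]
orientation: [0.722, 0.692, -0.0, -0.0]
force: [0.6, 0.6, -0.1]
grip_width: 0.0857
gripper_force: 0.0
```

Run:
```python
from h import *
c,im,d=shot('wrist','w1'); o=r.observe(); print(o['t'],o['ee_pos'],o['force'],o['orientation'])
for xy in caps(c,im,d): print('   body',body(c,im,d,xy))
```

```text
1.05 [ 0.43852392 -0.07198932  0.16067296] [-0.13467721 -0.42468372  0.2564385 ] [7.21330074e-01 6.92590849e-01 6.70304411e-04 6.25120493e-04]
cap px [468.  75.] n 6756 circ 0.5529 0.0165 0.0247 mean [0.5489 0.0165 0.0891] topmid [0.5531 0.0165 0.0924] zmax 0.1
cap px [447. 199.] n 4814 circ 0.549 -0.0596 0.0238 mean [ 0.5456 -0.0571  0.0887] topmid [ 0.5494 -0.0596  0.0921] zmax 0.099
cap px [281. 221.] n 3912 circ 0.4384 -0.0706 0.0239 mean [ 0.4384 -0.0675  0.0899] topmid [ 0.4383 -0.0707  0.0921] zmax 0.099
cap px [438. 281.] n 2044 circ 0.5454 -0.1275 0.0235 mean [ 0.547  -0.1174  0.0873] topmid [ 0.549  -0.1248  0.092 ] zmax 0.099
   body (array([0.5562, 0.0167]), 2698, np.float64(0.0025))
   body (array([ 0.5524, -0.0619]), 2153, np.float64(0.0022))
   body (array([ 0.4382, -0.0747]), 1315, np.float64(0.0022))
   body (array([ 0.5452, -0.1325]), 1642, np.float64(0.0013))
```

Call:
{"op": "servo_tool", "data": {
  "series": [
    {"x":0,"y":0.001,"z":0.03,"ax":0,"ay":0,"az":0,"fingers":0},
    {"x":0,"y":0.001,"z":0.065,"ax":0,"ay":0,"az":0,"fingers":0},
    {"x":0,"y":0.001,"z":0.095,"ax":0,"ay":0,"az":0,"fingers":0},
    {"x":0,"y":0.001,"z":0.109,"ax":0,"ay":0,"az":0,"fingers":0},
    {"x":0,"y":0.001,"z":0.109,"ax":0,"ay":0,"az":0,"fingers":0},
    {"x":0,"y":0.001,"z":0.109,"ax":0,"ay":0,"az":0,"fingers":120},
    {"x":0,"y":0.001,"z":0.109,"ax":0,"ay":0,"az":0,"fingers":120},
    {"x":0,"y":0.001,"z":0.109,"ax":0,"ay":0,"az":0,"fingers":120}
  ],
  "squeeze": 30
}}

```text
t: 1.85
ee_pos: [0.4396, -0.072, 0.0524]
orientation: [0.721, 0.693, 0.001, 0.001]
force: [-0.3, -0.2, 1.6]
grip_width: 0.0589
gripper_force: 32.7
```

Call:
{"op": "servo_tool", "data": {
  "series": [
    {"x":0,"y":0,"z":-0.015,"ax":0,"ay":0,"az":0,"fingers":120},
    {"x":0,"y":0,"z":-0.045,"ax":0,"ay":0,"az":0,"fingers":120},
    {"x":-0.02,"y":0,"z":-0.075,"ax":0,"ay":0,"az":0,"fingers":120},
    {"x":-0.055,"y":0,"z":-0.075,"ax":0,"ay":0,"az":0,"fingers":120},
    {"x":-0.095,"y":0.02,"z":-0.075,"ax":0,"ay":0,"az":0,"fingers":120},
    {"x":-0.125,"y":0.05,"z":-0.075,"ax":0,"ay":0,"az":0,"fingers":120},
    {"x":-0.134,"y":0.085,"z":-0.075,"ax":0,"ay":0,"az":0,"fingers":120},
    {"x":-0.134,"y":0.11,"z":-0.075,"ax":0,"ay":0,"az":0,"fingers":120}
  ],
  "squeeze": 30
}}

```text
t: 2.65
ee_pos: [0.5445, -0.2139, 0.1271]
orientation: [0.723, 0.691, 0.0, 0.002]
force: [0.4, 0.4, -1.6]
grip_width: 0.0593
gripper_force: 33.5
```

Run:
```python
from h import *
for n in('wrist','side','scene'):
    c,im,d=shot(n,n[0]+'2'); print(n); 
    for xy in caps(c,im,d): print('   body',body(c,im,d,xy))
    rails(c,im,d)
    P=cloud(c,d); 
    if n!='wrist':
      for y in(-.17,-.19,-.21,-.23,-.25):
        s=P[(np.abs(P[...,0]-.545)<.04)&(np.abs(P[...,1]-y)<.008)&(P[...,2]<.03)]; print(y,len(s),np.percentile(s[:,2],[10,50,90]).round(4) if len(s) else '')
o=r.observe(); print(o['t'],o['ee_pos'],o['force'])
```

```text
wrist
cap px [272.  89.] n 7612 circ 0.5449 -0.1307 0.024 mean [ 0.5452 -0.1302  0.0911] topmid [ 0.545  -0.1308  0.0924] zmax 0.1
   body (array([ 0.5443, -0.1292]), 131, np.float64(0.0005))Traceback (most recent call last):
  File "<stdin>", line 5, in <module>
  File "h.py", line 47, in rails
    f=cv2.fitLine(s[:,:2].astype(np.float32),cv2.DIST_HUBER,0,.001,.001).ravel(); f=f*(1 if f[1]>0 else -1) if 0 else f
      ~~~~~~~~~~~^^^^^^^^^^^^^^^^^^^^^^^^^^^^^^^^^^^^^^^^^^^^^^^^^^^^^^^
cv2.error: OpenCV(4.12.0) /io/opencv/modules/imgproc/src/linefit.cpp:50: error: (-215:Assertion failed) count > 0 in function 'fitLine2D_wods'
```

View pics/w2.png

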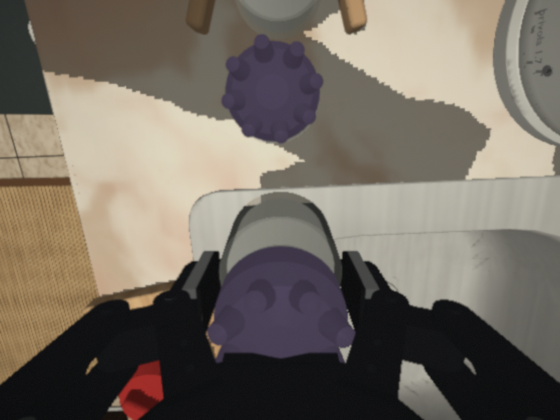

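The wrist view shows s3's cap at (272,89) nearly straight below, the two lip tips at (200,15) and (352,15), and the sink rim starting near row 193. I'll raise the tool to see the row and rack together.

Call:
{"op": "servo_tool", "data": {
  "series": [
    {"x":0.01,"y":0,"z":-0.03,"ax":0,"ay":0,"az":0,"fingers":120},
    {"x":0.03,"y":0,"z":-0.07,"ax":0,"ay":0,"az":0,"fingers":120},
    {"x":0.06,"y":0,"z":-0.11,"ax":0,"ay":0,"az":0,"fingers":120},
    {"x":0.09,"y":0,"z":-0.15,"ax":0,"ay":0,"az":0,"fingers":120},
    {"x":0.1,"y":0,"z":-0.17,"ax":0,"ay":0,"az":0,"fingers":120},
    {"x":0.1,"y":0,"z":-0.17,"ax":0,"ay":0,"az":0,"fingers":120},
    {"x":0.1,"y":0,"z":-0.17,"ax":0,"ay":0,"az":0,"fingers":120},
    {"x":0.1,"y":0,"z":-0.17,"ax":0,"ay":0,"az":0,"fingers":120}
  ],
  "squeeze": 30
}}

```text
t: 3.5
ee_pos: [0.5453, -0.1121, 0.2942]
orientation: [0.722, 0.692, -0.002, -0.001]
force: [-0.8, -1.2, -2.4]
grip_width: 0.0594
gripper_force: 33.7
```

Run:
```python
from h import *
c,im,d=shot('wrist','w3')
for xy in caps(c,im,d): print('   body',body(c,im,d,xy))
L=rails(c,im,d)
m=np.mean(L,0); print('mid slope,x0',m)
P=cloud(c,d); hsv=cv2.cvtColor(im,cv2.COLOR_RGB2HSV)
w=(cv2.inRange(hsv,(6,60,40),(26,255,255))>0)&(np.abs(P[...,2]-.022)<.005)
q=P[w]; q=q[(q[:,1]<-.03)&(q[:,1]>-.1)]
for y in(-.04,-.05,-.06,-.07,-.08):
    s=q[np.abs(q[:,1]-y)<.002]; x=s[:,0]; l=x[x<.55]; h=x[x>.55]
    if len(l) and len(h): print(y,'lip inner mid',((np.percentile(l,97)+np.percentile(h,3))/2).round(4),'line',(m[1]+m[0]*y).round(4))
o=r.observe(); print(o['t'],o['ee_pos'],o['orientation'])
for n in('side','scene'):
    c,im,d=shot(n,n[0]+'3'); print(n); P=cloud(c,d)
    for y in(-.15,-.16,-.17,-.18,-.19,-.2,-.21,-.22,-.23):
        s=P[(np.abs(P[...,0]-.545)<.04)&(np.abs(P[...,1]-y)<.005)&(P[...,2]<.03)]; print(y,len(s),np.percentile(s[:,2],[10,50,90]).round(4) if len(s) else '')
```

```text
cap px [284.  53.] n 2094 circ 0.5538 0.0158 0.0238 mean [0.5537 0.0151 0.0904] topmid [0.554  0.016  0.0923] zmax 0.1
cap px [284. 133.] n 1562 circ 0.5507 -0.0605 0.0232 mean [ 0.5508 -0.0596  0.091 ] topmid [ 0.5506 -0.0601  0.0925] zmax 0.1
cap px [281. 185.] n 534 circ 0.5453 -0.124 0.0225 mean [ 0.5458 -0.1149  0.0876] topmid [ 0.546  -0.1163  0.0922] zmax 0.099
   body (array([0.5551, 0.0201]), 549, np.float64(0.0024))
   body (array([ 0.551 , -0.0648]), 265, np.float64(0.0016))
   body (array([ 0.5449, -0.1326]), 328, np.float64(0.0019))
rail 1079 slope 0.0426 x at y=0 0.5116 y range -0.03 0.082
rail 1042 slope 0.0408 x at y=0 0.5929 y range -0.03 0.078
mid slope,x0 [0.04169355 0.5522622 ]
-0.04 lip inner mid 0.5506 line 0.5506
-0.05 lip inner mid 0.5494 line 0.5502
-0.06 lip inner mid 0.5495 line 0.5498
-0.07 lip inner mid 0.5487 line 0.5493
-0.08 lip inner mid 0.5483 line 0.5489
3.55 [ 0.5455119  -0.11204942  0.29415169] [ 0.72224322  0.69163521 -0.00176971 -0.00153015]
side
-0.15 14 [-0.0005  0.0012  0.002 ]
-0.16 12 [-0.0006  0.0002  0.0012]
-0.17 16 [-0.001   0.0002  0.0016]
-0.18 11 [-0.0004  0.001   0.0027]
-0.19 17 [-0.0011  0.0003  0.0019]
-0.2 31 [-0.0009  0.0031  0.0055]
-0.21 25 [0.0025 0.0041 0.0065]
-0.22 29 [0.0028 0.0046 0.006 ]
-0.23 20 [0.002  0.0044 0.0067]
scene
-0.15 73 [-0.0032  0.0008  0.0226]
-0.16 132 [-0.003   0.0003  0.0213]
-0.17 98 [-0.0029 -0.0006  0.0018]
-0.18 93 [-0.0038 -0.0008  0.0019]
-0.19 95 [-0.0044 -0.0013  0.0019]
-0.2 92 [-0.0023  0.0014  0.0037]
-0.21 98 [-0.0002  0.0022  0.0051]
-0.22 98 [0.     0.0025 0.0053]
-0.23 102 [0.0001 0.0029 0.0057]
```

View pics/w3.png

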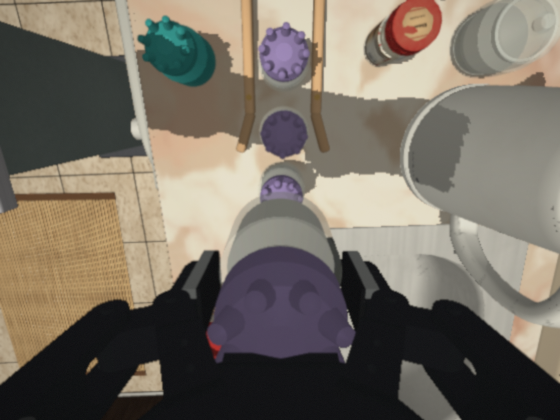

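The wrist view shows the lead cap at (284,53), the second at (284,133), s3 at (281,185) partly behind the held stray, and the rails and lips at columns 240–330. The sink rim starts at y≈-0.197 and looks about 4 mm high. I'll lower gently at the tail spot and feel for it.

Call:
{"op": "servo_tool", "data": {
  "series": [
    {"x":-0.04,"y":0.0015,"z":0.02,"ax":0,"ay":0,"az":0,"fingers":120},
    {"x":-0.075,"y":0.003,"z":0.05,"ax":0,"ay":0,"az":0,"fingers":120},
    {"x":-0.084,"y":0.0035,"z":0.09,"ax":0,"ay":0,"az":0,"fingers":120},
    {"x":-0.084,"y":0.0035,"z":0.13,"ax":0,"ay":0,"az":0,"fingers":120},
    {"x":-0.084,"y":0.0035,"z":0.17,"ax":0,"ay":0,"az":0,"fingers":120},
    {"x":-0.084,"y":0.0035,"z":0.205,"ax":0,"ay":0,"az":0,"fingers":120},
    {"x":-0.084,"y":0.0035,"z":0.225,"ax":0,"ay":0,"az":0,"fingers":120},
    {"x":-0.084,"y":0.0035,"z":0.23,"ax":0,"ay":0,"az":0,"fingers":120}
  ],
  "squeeze": 30
}}

```text
t: 4.45
ee_pos: [0.5447, -0.1945, 0.0627]
orientation: [0.722, 0.692, -0.002, -0.003]
force: [-0.1, -0.5, -0.8]
grip_width: 0.059
gripper_force: 33.7
```

Call:
{"op": "servo_tool", "data": {
  "series": [
    {"x":0,"y":0,"z":0.001,"ax":0,"ay":0,"az":0,"fingers":120},
    {"x":0,"y":0,"z":0.002,"ax":0,"ay":0,"az":0,"fingers":120},
    {"x":0,"y":0,"z":0.003,"ax":0,"ay":0,"az":0,"fingers":120},
    {"x":0,"y":0,"z":0.004,"ax":0,"ay":0,"az":0,"fingers":120},
    {"x":0,"y":0,"z":0.005,"ax":0,"ay":0,"az":0,"fingers":120},
    {"x":0,"y":0,"z":0.006,"ax":0,"ay":0,"az":0,"fingers":120},
    {"x":0,"y":0,"z":0.007,"ax":0,"ay":0,"az":0,"fingers":120},
    {"x":0,"y":0,"z":0.008,"ax":0,"ay":0,"az":0,"fingers":120}
  ],
  "squeeze": 30
}}

```text
t: 5.25
ee_pos: [0.5471, -0.1945, 0.0583]
orientation: [0.721, 0.693, 0.0, 0.0]
force: [-0.4, 0.5, -2.9]
grip_width: 0.059
gripper_force: 33.7
```

Call:
{"op": "servo_tool", "data": {
  "series": [
    {"x":0,"y":0,"z":0,"ax":0,"ay":0,"az":0,"fingers":120},
    {"x":0,"y":0,"z":0.001,"ax":0,"ay":0,"az":0,"fingers":120},
    {"x":0,"y":0,"z":0.001,"ax":0,"ay":0,"az":0,"fingers":120},
    {"x":0,"y":0,"z":0.002,"ax":0,"ay":0,"az":0,"fingers":120},
    {"x":0,"y":0,"z":0.002,"ax":0,"ay":0,"az":0,"fingers":120},
    {"x":0,"y":0,"z":0.002,"ax":0,"ay":0,"az":0,"fingers":120},
    {"x":0,"y":0,"z":0.002,"ax":0,"ay":0,"az":0,"fingers":120},
    {"x":0,"y":0,"z":0.002,"ax":0,"ay":0,"az":0,"fingers":120}
  ],
  "squeeze": 30
}}

```text
t: 6.05
ee_pos: [0.5471, -0.1946, 0.0563]
orientation: [0.721, 0.693, -0.0, -0.0]
force: [0.2, -0.8, -1.4]
grip_width: 0.0591
gripper_force: 33.8
```

```bash
cat >> h.py <<'E'
def st(n=6):
    o=[]
    for _ in range(n): o.append(r.observe()); r.get_image('wrist')
    print('t',o[-1]['t'],*[(k,np.mean([x[k] for x in o],0).round(4),np.std([x[k] for x in o],0).round(4)) for k in('ee_pos','force')],o[-1]['orientation'],o[-1]['grip_width'])
E
python3 -c "
from h import *
st()"
```

```text
t 6.3 ('ee_pos', array([ 0.5471, -0.1945,  0.0563]), array([0., 0., 0.])) ('force', array([ 0.2853, -0.164 , -2.2411]), array([0.5941, 0.3759, 0.5362])) [ 7.21317214e-01  6.92604847e-01  1.56100585e-05 -4.42343452e-05] 0.05884926112487296
```

Call:
{"op": "servo_tool", "data": {
  "series": [
    {"x":0,"y":-0.001,"z":0.001,"ax":0,"ay":0,"az":0,"fingers":120},
    {"x":0,"y":-0.0015,"z":0.001,"ax":0,"ay":0,"az":0,"fingers":120},
    {"x":0,"y":-0.0015,"z":0.002,"ax":0,"ay":0,"az":0,"fingers":120},
    {"x":0,"y":-0.0015,"z":0.002,"ax":0,"ay":0,"az":0,"fingers":120},
    {"x":0,"y":-0.0015,"z":0.003,"ax":0,"ay":0,"az":0,"fingers":120},
    {"x":0,"y":-0.0015,"z":0.003,"ax":0,"ay":0,"az":0,"fingers":120},
    {"x":0,"y":-0.0015,"z":0.003,"ax":0,"ay":0,"az":0,"fingers":120},
    {"x":0,"y":-0.0015,"z":0.003,"ax":0,"ay":0,"az":0,"fingers":120}
  ],
  "squeeze": 30
}}

```text
t: 7.15
ee_pos: [0.547, -0.1944, 0.056]
orientation: [0.721, 0.693, 0.001, 0.001]
force: [-0.9, 2.5, 14.4]
grip_width: 0.0592
gripper_force: 35.4
```

```bash
python3 -c "
from h import *
st()"
```

```text
t 7.4 ('ee_pos', array([ 0.547 , -0.1944,  0.056 ]), array([0., 0., 0.])) ('force', array([-1.7076,  2.1334, 14.2252]), array([0.4315, 0.6018, 0.6338])) [0.72122861 0.69269501 0.00104266 0.00135197] 0.05920904938725233
```

The stray touched at about 3.6 mm up with 14 N, so the sink rim is real and the stray can't stand at the row's present tail. Gripping s3 lets me close the row's gaps and fix s3's offset of about 2 mm from the line, which makes flat room for the tail. First I'll park the stray on clear worktop.

Call:
{"op": "servo_tool", "data": {
  "series": [
    {"x":0,"y":0,"z":-0.015,"ax":0,"ay":0,"az":0,"fingers":120},
    {"x":0,"y":0,"z":-0.04,"ax":0,"ay":0,"az":0,"fingers":120},
    {"x":0,"y":-0.035,"z":-0.045,"ax":0,"ay":0,"az":0,"fingers":120},
    {"x":0.01,"y":-0.075,"z":-0.045,"ax":0,"ay":0,"az":0,"fingers":120},
    {"x":0.035,"y":-0.105,"z":-0.045,"ax":0,"ay":0,"az":0,"fingers":120},
    {"x":0.05,"y":-0.109,"z":-0.025,"ax":0,"ay":0,"az":0,"fingers":120},
    {"x":0.05,"y":-0.109,"z":-0.008,"ax":0,"ay":0,"az":0,"fingers":120},
    {"x":0.05,"y":-0.109,"z":-0.003,"ax":0,"ay":0,"az":0,"fingers":120}
  ],
  "squeeze": 30
}}

```text
t: 8.25
ee_pos: [0.4374, -0.1394, 0.0551]
orientation: [0.721, 0.693, -0.001, -0.001]
force: [-0.3, -0.4, -1.8]
grip_width: 0.0593
gripper_force: 33.7
```

Call:
{"op": "servo_tool", "data": {
  "series": [
    {"x":0,"y":0,"z":0,"ax":0,"ay":0,"az":0,"fingers":120},
    {"x":0,"y":0,"z":0.001,"ax":0,"ay":0,"az":0,"fingers":120},
    {"x":0,"y":0,"z":0.002,"ax":0,"ay":0,"az":0,"fingers":120},
    {"x":0,"y":0,"z":0.003,"ax":0,"ay":0,"az":0,"fingers":120},
    {"x":0,"y":0,"z":0.0035,"ax":0,"ay":0,"az":0,"fingers":120},
    {"x":0,"y":0,"z":0.0035,"ax":0,"ay":0,"az":0,"fingers":120},
    {"x":0,"y":0,"z":0.0035,"ax":0,"ay":0,"az":0,"fingers":120},
    {"x":0,"y":0,"z":0.0035,"ax":0,"ay":0,"az":0,"fingers":120}
  ],
  "squeeze": 30
}}

```text
t: 9.05
ee_pos: [0.4387, -0.1401, 0.0529]
orientation: [0.721, 0.693, 0.0, 0.0]
force: [0.8, -0.2, -1.4]
grip_width: 0.0595
gripper_force: 33.7
```

Call:
{"op": "servo_tool", "data": {
  "series": [
    {"x":0,"y":0,"z":0.0005,"ax":0,"ay":0,"az":0,"fingers":120},
    {"x":0,"y":0,"z":0.001,"ax":0,"ay":0,"az":0,"fingers":90},
    {"x":0,"y":0,"z":0.001,"ax":0,"ay":0,"az":0,"fingers":0},
    {"x":0,"y":0,"z":0.001,"ax":0,"ay":0,"az":0,"fingers":0},
    {"x":0,"y":0,"z":0.001,"ax":0,"ay":0,"az":0,"fingers":0},
    {"x":0,"y":0,"z":-0.03,"ax":0,"ay":0,"az":0,"fingers":0},
    {"x":0,"y":0,"z":-0.08,"ax":0,"ay":0,"az":0,"fingers":0},
    {"x":0,"y":0,"z":-0.12,"ax":0,"ay":0,"az":0,"fingers":0}
  ],
  "squeeze": 30
}}

```text
t: 9.85
ee_pos: [0.4387, -0.1401, 0.1745]
orientation: [0.721, 0.693, 0.0, 0.0]
force: [1.0, -0.2, 0.7]
grip_width: 0.0853
gripper_force: 0.0
```

Call:
{"op": "servo_tool", "data": {
  "series": [
    {"x":0.01,"y":0.035,"z":-0.02,"ax":0,"ay":0,"az":0,"fingers":0},
    {"x":0.013,"y":0.07,"z":-0.03,"ax":0,"ay":0,"az":0,"fingers":0},
    {"x":0.013,"y":0.1,"z":-0.03,"ax":0,"ay":0,"az":0,"fingers":0},
    {"x":0.013,"y":0.1065,"z":-0.03,"ax":0,"ay":0,"az":0,"fingers":0},
    {"x":0.013,"y":0.1065,"z":-0.03,"ax":0,"ay":0,"az":0,"fingers":0},
    {"x":0.013,"y":0.1065,"z":-0.03,"ax":0,"ay":0,"az":0,"fingers":0},
    {"x":0.013,"y":0.1065,"z":-0.03,"ax":0,"ay":0,"az":0,"fingers":0},
    {"x":0.013,"y":0.1065,"z":-0.03,"ax":0,"ay":0,"az":0,"fingers":0}
  ],
  "squeeze": 30
}}

```text
t: 10.65
ee_pos: [0.5445, -0.1316, 0.2027]
orientation: [0.722, 0.692, -0.0, -0.0]
force: [0.1, -0.0, -0.7]
grip_width: 0.0853
gripper_force: 0.0
```

Run:
```python
from h import *
st(3)
c,im,d=shot('wrist','w4')
for xy in caps(c,im,d): print('   body',body(c,im,d,xy))
L=rails(c,im,d)
m=np.mean(L,0); print('mid slope,x0',m)
```

```text
t 10.75 ('ee_pos', array([ 0.5448, -0.1316,  0.2028]), array([0.0002, 0.    , 0.0001])) ('force', array([ 0.0854, -0.2182, -0.61  ]), array([0.3122, 0.2384, 0.1598])) [ 7.21467534e-01  6.92448233e-01 -1.34325750e-04 -1.53348783e-04] 0.08539959092129137
cap px [283.  17.] n 2251 circ 0.5537 0.0136 0.0236 mean [0.5532 0.0028 0.0882] topmid [0.5545 0.0034 0.0923] zmax 0.1
cap px [283. 115.] n 3272 circ 0.5507 -0.0607 0.0239 mean [ 0.5507 -0.06    0.0911] topmid [ 0.5507 -0.0607  0.0925] zmax 0.1
cap px [279. 204.] n 2703 circ 0.545 -0.1295 0.0236 mean [ 0.5451 -0.1273  0.0901] topmid [ 0.5448 -0.1301  0.0922] zmax 0.099
cap px [154. 219.] n 2970 circ 0.4409 -0.1387 0.0241 mean [ 0.4438 -0.136   0.0891] topmid [ 0.4405 -0.1389  0.0922] zmax 0.099
   body (array([0.5546, 0.0189]), 1281, np.float64(0.0024))
   body (array([ 0.5518, -0.0618]), 189, np.float64(0.0016))
   body (array([ 0.5449, -0.134 ]), 891, np.float64(0.0021))
   body (array([ 0.438 , -0.1414]), 1451, np.float64(0.0022))
rail 1116 slope 0.0402 x at y=0 0.5117 y range -0.03 0.035
rail 1037 slope 0.0386 x at y=0 0.5928 y range -0.03 0.032
mid slope,x0 [0.03937756 0.5522519 ]
```

Call:
{"op": "servo_tool", "data": {
  "series": [
    {"x":0,"y":0,"z":0.04,"ax":0,"ay":0,"az":0,"fingers":0},
    {"x":0,"y":0,"z":0.08,"ax":0,"ay":0,"az":0,"fingers":0},
    {"x":0,"y":0,"z":0.12,"ax":0,"ay":0,"az":0,"fingers":0},
    {"x":0,"y":0,"z":0.145,"ax":0,"ay":0,"az":0,"fingers":0},
    {"x":0,"y":0,"z":0.15,"ax":0,"ay":0,"az":0,"fingers":0},
    {"x":0,"y":0,"z":0.15,"ax":0,"ay":0,"az":0,"fingers":60},
    {"x":0,"y":0,"z":0.15,"ax":0,"ay":0,"az":0,"fingers":120},
    {"x":0,"y":0,"z":0.15,"ax":0,"ay":0,"az":0,"fingers":120}
  ],
  "squeeze": 20
}}

```text
t: 11.65
ee_pos: [0.5467, -0.1317, 0.0544]
orientation: [0.721, 0.693, 0.001, 0.001]
force: [0.2, -0.9, -0.4]
grip_width: 0.0591
gripper_force: 22.2
```

```bash
python3 -c "
from h import *
st(3)"
```

```text
t 11.75 ('ee_pos', array([ 0.5467, -0.1317,  0.0543]), array([0., 0., 0.])) ('force', array([ 0.3408, -0.1357,  0.9241]), array([0.1363, 0.5617, 1.1413])) [0.72134245 0.69257691 0.00085663 0.00125048] 0.05933105887797499
```

Call:
{"op": "servo_tool", "data": {
  "series": [
    {"x":0.002,"y":0.0005,"z":0,"ax":0,"ay":0,"az":0,"fingers":120},
    {"x":0.005,"y":0.001,"z":0,"ax":0,"ay":0,"az":0,"fingers":120},
    {"x":0.007,"y":0.0012,"z":0,"ax":0,"ay":0,"az":0,"fingers":120},
    {"x":0.0085,"y":0.0012,"z":0,"ax":0,"ay":0,"az":0,"fingers":120},
    {"x":0.01,"y":0.0012,"z":0,"ax":0,"ay":0,"az":0,"fingers":120},
    {"x":0.0115,"y":0.0012,"z":0,"ax":0,"ay":0,"az":0,"fingers":120},
    {"x":0.013,"y":0.0012,"z":0,"ax":0,"ay":0,"az":0,"fingers":120},
    {"x":0.0145,"y":0.0012,"z":0,"ax":0,"ay":0,"az":0,"fingers":120}
  ],
  "squeeze": 20
}}

```text
t: 12.6
ee_pos: [0.5489, -0.1198, 0.0544]
orientation: [0.722, 0.692, 0.0, 0.003]
force: [1.2, -4.8, 7.7]
grip_width: 0.0597
gripper_force: 23.1
```

Call:
{"op": "servo_tool", "data": {
  "series": [
    {"x":0.002,"y":0,"z":0,"ax":0,"ay":0,"az":0,"fingers":120},
    {"x":0.005,"y":0,"z":0,"ax":0,"ay":0,"az":0,"fingers":120},
    {"x":0.008,"y":0,"z":0,"ax":0,"ay":0,"az":0,"fingers":120},
    {"x":0.0095,"y":0,"z":0,"ax":0,"ay":0,"az":0,"fingers":120},
    {"x":0.011,"y":0,"z":0,"ax":0,"ay":0,"az":0,"fingers":120},
    {"x":0.0125,"y":0,"z":0,"ax":0,"ay":0,"az":0,"fingers":120},
    {"x":0.014,"y":0,"z":0,"ax":0,"ay":0,"az":0,"fingers":120},
    {"x":0.015,"y":0,"z":0,"ax":0,"ay":0,"az":0,"fingers":120}
  ],
  "squeeze": 20
}}

```text
t: 13.4
ee_pos: [0.5499, -0.1046, 0.0544]
orientation: [0.722, 0.692, 0.001, 0.003]
force: [1.0, -4.7, 3.1]
grip_width: 0.0595
gripper_force: 22.8
```

```bash
python3 -c "
from h import *
st(3)"
```

```text
t 13.5 ('ee_pos', array([ 0.5499, -0.1044,  0.0544]), array([0.    , 0.0001, 0.    ])) ('force', array([ 0.6961, -4.1716,  5.1433]), array([0.2255, 0.5515, 1.4272])) [7.21780163e-01 6.92116072e-01 6.07265716e-04 2.89328070e-03] 0.059431095234481285
```

Call:
{"op": "servo_tool", "data": {
  "series": [
    {"x":0.001,"y":0,"z":0,"ax":0,"ay":0,"az":0,"fingers":120},
    {"x":0.002,"y":0,"z":0,"ax":0,"ay":0,"az":0,"fingers":120},
    {"x":0.003,"y":0,"z":0,"ax":0,"ay":0,"az":0,"fingers":120},
    {"x":0.003,"y":0,"z":0,"ax":0,"ay":0,"az":0,"fingers":120},
    {"x":0.003,"y":0,"z":0,"ax":0,"ay":0,"az":0,"fingers":100},
    {"x":0.003,"y":0,"z":0,"ax":0,"ay":0,"az":0,"fingers":50},
    {"x":0.003,"y":0,"z":0,"ax":0,"ay":0,"az":0,"fingers":0},
    {"x":0.003,"y":0,"z":0,"ax":0,"ay":0,"az":0,"fingers":0}
  ],
  "squeeze": 20
}}

```text
t: 14.35
ee_pos: [0.5478, -0.0978, 0.0524]
orientation: [0.721, 0.693, 0.0, -0.001]
force: [0.1, 0.1, 0.7]
grip_width: 0.0853
gripper_force: 0.0
```

Call:
{"op": "servo_tool", "data": {
  "series": [
    {"x":0,"y":0,"z":-0.01,"ax":0,"ay":0,"az":0,"fingers":0},
    {"x":0,"y":0,"z":-0.04,"ax":0,"ay":0,"az":0,"fingers":0},
    {"x":0,"y":0,"z":-0.08,"ax":0,"ay":0,"az":0,"fingers":0},
    {"x":-0.01,"y":0,"z":-0.12,"ax":0,"ay":0,"az":0,"fingers":0},
    {"x":-0.02,"y":0,"z":-0.15,"ax":0,"ay":0,"az":0,"fingers":0},
    {"x":-0.02,"y":0,"z":-0.15,"ax":0,"ay":0,"az":0,"fingers":0},
    {"x":-0.02,"y":0,"z":-0.15,"ax":0,"ay":0,"az":0,"fingers":0},
    {"x":-0.02,"y":0,"z":-0.15,"ax":0,"ay":0,"az":0,"fingers":0}
  ],
  "squeeze": 20
}}

```text
t: 15.15
ee_pos: [0.5464, -0.118, 0.2018]
orientation: [0.721, 0.693, -0.001, -0.001]
force: [0.3, -0.1, 0.6]
grip_width: 0.0851
gripper_force: 0.0
```

Run:
```python
from h import *
st(2)
c,im,d=shot('wrist','w5')
for xy in caps(c,im,d): print('   body',body(c,im,d,xy))
L=rails(c,im,d)
m=np.mean(L,0); print('mid slope,x0',m)
# sink rim edge: pixel row to y at several columns via z
P=cloud(c,d); 
for y in np.arange(-.215,-.17,.005):
    s=P[(P[...,0]>.5)&(P[...,0]<.6)&(np.abs(P[...,1]-y)<.0015)&(P[...,2]<.02)]
    if len(s)>5: print(y.round(3),len(s),np.percentile(s[:,2],[25,50,75]).round(4))
```

```text
t 15.2 ('ee_pos', array([ 0.5464, -0.118 ,  0.2016]), array([0.    , 0.    , 0.0002])) ('force', array([-0.0454,  0.0304,  0.2658]), array([0.3105, 0.1328, 0.3545])) [ 0.72093781  0.69299758 -0.00076355 -0.00156257] 0.08528988464278207
cap px [282.  25.] n 3409 circ 0.5538 0.0179 0.0242 mean [0.5533 0.011  0.0898] topmid [0.554  0.0112 0.0926] zmax 0.1
cap px [282. 107.] n 3398 circ 0.5514 -0.041 0.024 mean [ 0.5514 -0.041   0.091 ] topmid [ 0.5515 -0.0411  0.0922] zmax 0.099
cap px [284. 185.] n 2785 circ 0.5507 -0.1006 0.0235 mean [ 0.5506 -0.0985  0.0904] topmid [ 0.5506 -0.101   0.0921] zmax 0.099
cap px [155. 234.] n 2912 circ 0.4403 -0.1395 0.0243 mean [ 0.4438 -0.1356  0.0889] topmid [ 0.4407 -0.1398  0.0923] zmax 0.1
   body (array([0.5548, 0.0219]), 1185, np.float64(0.0026))
   body (array([ 0.5526, -0.0396]), 709, np.float64(0.0036))
   body (array([ 0.5508, -0.105 ]), 806, np.float64(0.0026))
   body (array([ 0.438 , -0.1417]), 1578, np.float64(0.0024))
rail 1308 slope 0.0379 x at y=0 0.5117 y range -0.03 0.049
rail 1251 slope 0.0391 x at y=0 0.5927 y range -0.03 0.045
mid slope,x0 [0.03850976 0.5522276 ]
-0.215 204 [0.0026 0.0029 0.0034]
-0.21 205 [0.0025 0.0029 0.0033]
-0.205 207 [0.0025 0.0029 0.0033]
-0.2 316 [-0.0005  0.001   0.0021]
-0.195 213 [-0.0011 -0.0006 -0.0002]
-0.19 218 [-0.0011 -0.0006 -0.0002]
-0.185 221 [-0.001  -0.0005 -0.0001]
-0.18 222 [-0.0011 -0.0007 -0.0002]
-0.175 212 [-0.001  -0.0006 -0.0001]
```

Call:
{"op": "servo_tool", "data": {
  "series": [
    {"x":-0.01,"y":-0.035,"z":0.0,"ax":0,"ay":0,"az":0,"fingers":0},
    {"x":-0.02,"y":-0.075,"z":0.015,"ax":0,"ay":0,"az":0,"fingers":0},
    {"x":-0.0265,"y":-0.105,"z":0.03,"ax":0,"ay":0,"az":0,"fingers":0},
    {"x":-0.0265,"y":-0.107,"z":0.05,"ax":0,"ay":0,"az":0,"fingers":0},
    {"x":-0.0265,"y":-0.107,"z":0.085,"ax":0,"ay":0,"az":0,"fingers":0},
    {"x":-0.0265,"y":-0.107,"z":0.12,"ax":0,"ay":0,"az":0,"fingers":0},
    {"x":-0.0265,"y":-0.107,"z":0.145,"ax":0,"ay":0,"az":0,"fingers":0},
    {"x":-0.0265,"y":-0.107,"z":0.149,"ax":0,"ay":0,"az":0,"fingers":0}
  ],
  "squeeze": 30
}}

```text
t: 16.1
ee_pos: [0.4373, -0.1402, 0.0509]
orientation: [0.721, 0.693, -0.002, -0.003]
force: [-0.9, 0.4, 0.5]
grip_width: 0.0853
gripper_force: 0.0
```

Call:
{"op": "servo_tool", "data": {
  "series": [
    {"x":0,"y":0,"z":0,"ax":0,"ay":0,"az":0,"fingers":60},
    {"x":0,"y":0,"z":0,"ax":0,"ay":0,"az":0,"fingers":120},
    {"x":0,"y":0,"z":0,"ax":0,"ay":0,"az":0,"fingers":120},
    {"x":0,"y":0,"z":0,"ax":0,"ay":0,"az":0,"fingers":120},
    {"x":0,"y":0,"z":0,"ax":0,"ay":0,"az":0,"fingers":120},
    {"x":0,"y":0,"z":0,"ax":0,"ay":0,"az":0,"fingers":120},
    {"x":0,"y":0,"z":0,"ax":0,"ay":0,"az":0,"fingers":120},
    {"x":0,"y":0,"z":0,"ax":0,"ay":0,"az":0,"fingers":120}
  ],
  "squeeze": 30
}}

```text
t: 16.9
ee_pos: [0.44, -0.1413, 0.0547]
orientation: [0.721, 0.693, 0.0, 0.001]
force: [-0.5, 0.7, 5.4]
grip_width: 0.0595
gripper_force: 33.5
```

Call:
{"op": "servo_tool", "data": {
  "series": [
    {"x":0,"y":0,"z":-0.02,"ax":0,"ay":0,"az":0,"fingers":120},
    {"x":-0.02,"y":0,"z":-0.045,"ax":0,"ay":0,"az":0,"fingers":120},
    {"x":-0.035,"y":0.03,"z":-0.045,"ax":0,"ay":0,"az":0,"fingers":120},
    {"x":-0.035,"y":0.07,"z":-0.045,"ax":0,"ay":0,"az":0,"fingers":120},
    {"x":-0.035,"y":0.1,"z":-0.045,"ax":0,"ay":0,"az":0,"fingers":120},
    {"x":-0.028,"y":0.109,"z":-0.03,"ax":0,"ay":0,"az":0,"fingers":120},
    {"x":-0.022,"y":0.109,"z":-0.012,"ax":0,"ay":0,"az":0,"fingers":120},
    {"x":-0.0215,"y":0.109,"z":-0.004,"ax":0,"ay":0,"az":0,"fingers":120}
  ],
  "squeeze": 30
}}

```text
t: 17.7
ee_pos: [0.5462, -0.1652, 0.0558]
orientation: [0.721, 0.693, -0.001, -0.002]
force: [-0.9, 0.2, -2.1]
grip_width: 0.0592
gripper_force: 33.8
```

Call:
{"op": "servo_tool", "data": {
  "series": [
    {"x":0,"y":0,"z":0,"ax":0,"ay":0,"az":0,"fingers":120},
    {"x":0,"y":0,"z":0,"ax":0,"ay":0,"az":0,"fingers":120},
    {"x":0,"y":0,"z":0,"ax":0,"ay":0,"az":0,"fingers":120},
    {"x":0,"y":0,"z":0,"ax":0,"ay":0,"az":0,"fingers":120},
    {"x":0,"y":0,"z":0.001,"ax":0,"ay":0,"az":0,"fingers":120},
    {"x":0,"y":0,"z":0.001,"ax":0,"ay":0,"az":0,"fingers":120},
    {"x":0,"y":0,"z":0.001,"ax":0,"ay":0,"az":0,"fingers":120},
    {"x":0,"y":0,"z":0.001,"ax":0,"ay":0,"az":0,"fingers":120}
  ],
  "squeeze": 30
}}

```text
t: 18.5
ee_pos: [0.5474, -0.167, 0.0568]
orientation: [0.721, 0.693, 0.0, -0.0]
force: [-0.1, -0.4, -1.7]
grip_width: 0.0588
gripper_force: 33.7
```

```bash
python3 -c "
from h import *
st(2)"
```

```text
t 18.55 ('ee_pos', array([ 0.5474, -0.167 ,  0.0568]), array([0., 0., 0.])) ('force', array([ 0.2866, -0.2661, -1.8039]), array([0.3439, 0.1212, 0.0924])) [ 7.21329790e-01  6.92591750e-01  3.17728570e-06 -2.22584047e-05] 0.05892467289707127
```

Call:
{"op": "servo_tool", "data": {
  "series": [
    {"x":0.001,"y":0.001,"z":0,"ax":0,"ay":0,"az":0,"fingers":120},
    {"x":0.0015,"y":0.0015,"z":0.001,"ax":0,"ay":0,"az":0,"fingers":120},
    {"x":0.0015,"y":0.0015,"z":0.002,"ax":0,"ay":0,"az":0,"fingers":120},
    {"x":0.0015,"y":0.0015,"z":0.0025,"ax":0,"ay":0,"az":0,"fingers":120},
    {"x":0.0015,"y":0.0015,"z":0.0025,"ax":0,"ay":0,"az":0,"fingers":120},
    {"x":0.0015,"y":0.0015,"z":0.003,"ax":0,"ay":0,"az":0,"fingers":120},
    {"x":0.0015,"y":0.0015,"z":0.003,"ax":0,"ay":0,"az":0,"fingers":120},
    {"x":0.0015,"y":0.0015,"z":0.003,"ax":0,"ay":0,"az":0,"fingers":120}
  ],
  "squeeze": 30
}}

```text
t: 19.4
ee_pos: [0.5492, -0.1653, 0.0548]
orientation: [0.721, 0.693, 0.0, 0.0]
force: [-1.8, 1.4, 6.4]
grip_width: 0.0589
gripper_force: 34.5
```

Call:
{"op": "servo_tool", "data": {
  "series": [
    {"x":0,"y":0,"z":0,"ax":0,"ay":0,"az":0,"fingers":100},
    {"x":0,"y":0,"z":0,"ax":0,"ay":0,"az":0,"fingers":60},
    {"x":0,"y":0,"z":0,"ax":0,"ay":0,"az":0,"fingers":0},
    {"x":0,"y":0,"z":0,"ax":0,"ay":0,"az":0,"fingers":0},
    {"x":0,"y":0,"z":-0.03,"ax":0,"ay":0,"az":0,"fingers":0},
    {"x":0,"y":0,"z":-0.075,"ax":0,"ay":0,"az":0,"fingers":0},
    {"x":0.0,"y":0,"z":-0.12,"ax":0,"ay":0,"az":0,"fingers":0},
    {"x":0,"y":0,"z":-0.15,"ax":0,"ay":0,"az":0,"fingers":0}
  ],
  "squeeze": 30
}}

```text
t: 20.2
ee_pos: [0.55, -0.1661, 0.2069]
orientation: [0.721, 0.692, 0.001, 0.002]
force: [0.9, 0.2, -0.3]
grip_width: 0.0856
gripper_force: 0.0
```

Run:
```python
from h import *
st(4)
c,im,d=shot('wrist','w6')
for xy in caps(c,im,d): print('   body',body(c,im,d,xy))
```

```text
t 20.35 ('ee_pos', array([ 0.5511, -0.1664,  0.2083]), array([0.0011, 0.0003, 0.002 ])) ('force', array([ 0.1963, -0.4488,  0.3982]), array([0.5965, 0.5189, 1.5346])) [0.72141676 0.69249602 0.00134084 0.00230668] 0.08545070782272589
cap px [275.  36.] n 4176 circ 0.551 -0.0418 0.0243 mean [ 0.5514 -0.043   0.0904] topmid [ 0.5513 -0.0432  0.0924] zmax 0.1
cap px [278. 124.] n 3134 circ 0.5505 -0.1015 0.0238 mean [ 0.5508 -0.1007  0.091 ] topmid [ 0.5509 -0.1016  0.0923] zmax 0.1
cap px [281. 202.] n 2695 circ 0.5501 -0.1631 0.0238 mean [ 0.5501 -0.1606  0.0901] topmid [ 0.5498 -0.1632  0.0921] zmax 0.099
   body (array([ 0.5517, -0.0381]), 985, np.float64(0.0029))
   body (array([ 0.5497, -0.1025]), 579, np.float64(0.0036))
   body (array([ 0.55  , -0.1675]), 874, np.float64(0.0021))
```

View pics/w6.png

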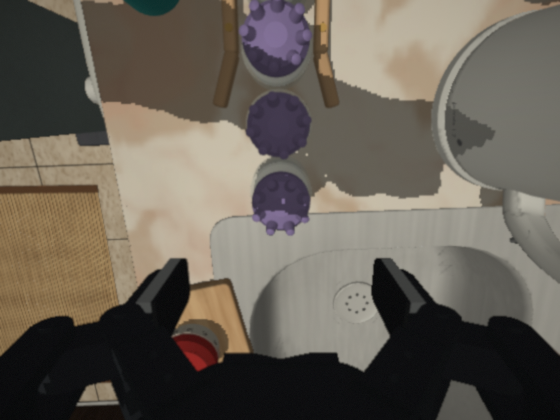

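The wrist view shows the stray standing at the tail (281,202), in line behind s3 (278,124) and s2 (275,36). It is clear of the sink rim. I'll regrip it and push slowly.

Call:
{"op": "servo_tool", "data": {
  "series": [
    {"x":0,"y":0,"z":0.04,"ax":0,"ay":0,"az":0,"fingers":0},
    {"x":0,"y":0,"z":0.08,"ax":0,"ay":0,"az":0,"fingers":0},
    {"x":0,"y":0,"z":0.12,"ax":0,"ay":0,"az":0,"fingers":0},
    {"x":0,"y":0,"z":0.143,"ax":0,"ay":0,"az":0,"fingers":0},
    {"x":0,"y":0,"z":0.148,"ax":0,"ay":0,"az":0,"fingers":0},
    {"x":0,"y":0,"z":0.148,"ax":0,"ay":0,"az":0,"fingers":60},
    {"x":0,"y":0,"z":0.148,"ax":0,"ay":0,"az":0,"fingers":120},
    {"x":0,"y":0,"z":0.148,"ax":0,"ay":0,"az":0,"fingers":120}
  ],
  "squeeze": 25
}}

```text
t: 21.25
ee_pos: [0.5496, -0.1658, 0.057]
orientation: [0.721, 0.693, 0.001, 0.001]
force: [-0.8, -0.2, -1.9]
grip_width: 0.0591
gripper_force: 27.6
```

```bash
python3 -c "
from h import *
st(3)"
```

```text
t 21.35 ('ee_pos', array([ 0.5495, -0.1658,  0.0569]), array([0.0001, 0.    , 0.0001])) ('force', array([-0.2233, -0.2088, -2.0851]), array([0.7487, 0.0951, 0.1195])) [7.21344397e-01 6.92576029e-01 4.44857004e-04 7.11480274e-04] 0.05915313168136967
```

Call:
{"op": "servo_tool", "data": {
  "series": [
    {"x":0.0,"y":0,"z":0.0005,"ax":0,"ay":0,"az":0,"fingers":120},
    {"x":0.001,"y":0,"z":0.0005,"ax":0,"ay":0,"az":0,"fingers":120},
    {"x":0.002,"y":0,"z":0.0005,"ax":0,"ay":0,"az":0,"fingers":120},
    {"x":0.003,"y":0,"z":0.0005,"ax":0,"ay":0,"az":0,"fingers":120},
    {"x":0.004,"y":0,"z":0.0005,"ax":0,"ay":0,"az":0,"fingers":120},
    {"x":0.005,"y":-0.0001,"z":0.0005,"ax":0,"ay":0,"az":0,"fingers":120},
    {"x":0.006,"y":-0.0001,"z":0.0005,"ax":0,"ay":0,"az":0,"fingers":120},
    {"x":0.007,"y":-0.0001,"z":0.0005,"ax":0,"ay":0,"az":0,"fingers":120}
  ],
  "squeeze": 25
}}

```text
t: 22.2
ee_pos: [0.55, -0.1626, 0.0566]
orientation: [0.722, 0.692, -0.001, 0.003]
force: [-0.3, -6.0, 5.1]
grip_width: 0.0595
gripper_force: 28.5
```

Call:
{"op": "servo_tool", "data": {
  "series": [
    {"x":0.0015,"y":0,"z":0,"ax":0,"ay":0,"az":0,"fingers":120},
    {"x":0.003,"y":0,"z":0,"ax":0,"ay":0,"az":0,"fingers":120},
    {"x":0.0045,"y":-0.0001,"z":0,"ax":0,"ay":0,"az":0,"fingers":120},
    {"x":0.006,"y":-0.0001,"z":0,"ax":0,"ay":0,"az":0,"fingers":120},
    {"x":0.0075,"y":-0.0001,"z":0,"ax":0,"ay":0,"az":0,"fingers":120},
    {"x":0.009,"y":-0.0002,"z":0,"ax":0,"ay":0,"az":0,"fingers":120},
    {"x":0.0105,"y":-0.0002,"z":0,"ax":0,"ay":0,"az":0,"fingers":120},
    {"x":0.012,"y":-0.0002,"z":0,"ax":0,"ay":0,"az":0,"fingers":120}
  ],
  "squeeze": 25
}}

```text
t: 23.0
ee_pos: [0.5509, -0.1505, 0.0566]
orientation: [0.722, 0.692, -0.0, 0.003]
force: [0.6, -6.0, 4.6]
grip_width: 0.0586
gripper_force: 28.5
```

```bash
python3 -c "
from h import *
st(2)
c,im,d=shot('scene','s7')
caps(c,im,d)"
```

```text
t 23.05 ('ee_pos', array([ 0.5509, -0.1502,  0.0566]), array([0.    , 0.0002, 0.    ])) ('force', array([ 0.094 , -5.5048,  4.9795]), array([0.5286, 0.5021, 0.3828])) [ 7.22022306e-01  6.91861905e-01 -9.93813081e-05  3.29910042e-03] 0.05930357140252088
cap px [237. 205.] n 530 circ 0.5509 -0.0014 0.0519 mean [ 0.5439 -0.0041  0.0863] topmid [ 0.5488 -0.0014  0.0931] zmax 0.101
cap px [265. 219.] n 248 circ 0.5462 -0.0905 0.0243 mean [ 0.5426 -0.0917  0.0879] topmid [ 0.5475 -0.0907  0.0934] zmax 0.101
cap px [290. 230.] n 151 circ 0.5523 -0.1555 0.0291 mean [ 0.5462 -0.1631  0.0847] topmid [ 0.5464 -0.161   0.0944] zmax 0.104
```

Call:
{"op": "servo_tool", "data": {
  "series": [
    {"x":0.002,"y":0,"z":-0.0004,"ax":0,"ay":0,"az":0,"fingers":120},
    {"x":0.004,"y":-0.0001,"z":-0.0007,"ax":0,"ay":0,"az":0,"fingers":120},
    {"x":0.006,"y":-0.0001,"z":-0.0007,"ax":0,"ay":0,"az":0,"fingers":120},
    {"x":0.008,"y":-0.0001,"z":-0.0007,"ax":0,"ay":0,"az":0,"fingers":120},
    {"x":0.01,"y":-0.0002,"z":-0.0007,"ax":0,"ay":0,"az":0,"fingers":120},
    {"x":0.012,"y":-0.0002,"z":-0.0007,"ax":0,"ay":0,"az":0,"fingers":120},
    {"x":0.014,"y":-0.0002,"z":-0.0007,"ax":0,"ay":0,"az":0,"fingers":120},
    {"x":0.016,"y":-0.0003,"z":-0.0007,"ax":0,"ay":0,"az":0,"fingers":120}
  ],
  "squeeze": 25
}}

```text
t: 23.95
ee_pos: [0.5503, -0.1322, 0.0566]
orientation: [0.722, 0.692, -0.0, 0.001]
force: [-0.6, -6.7, 3.7]
grip_width: 0.0593
gripper_force: 28.3
```

Call:
{"op": "servo_tool", "data": {
  "series": [
    {"x":0.002,"y":0,"z":0,"ax":0,"ay":0,"az":0,"fingers":120},
    {"x":0.004,"y":-0.0001,"z":0,"ax":0,"ay":0,"az":0,"fingers":120},
    {"x":0.006,"y":-0.0001,"z":0,"ax":0,"ay":0,"az":0,"fingers":120},
    {"x":0.008,"y":-0.0001,"z":0,"ax":0,"ay":0,"az":0,"fingers":120},
    {"x":0.01,"y":-0.0002,"z":0,"ax":0,"ay":0,"az":0,"fingers":120},
    {"x":0.012,"y":-0.0002,"z":0,"ax":0,"ay":0,"az":0,"fingers":120},
    {"x":0.014,"y":-0.0002,"z":0,"ax":0,"ay":0,"az":0,"fingers":120},
    {"x":0.016,"y":-0.0003,"z":0,"ax":0,"ay":0,"az":0,"fingers":120}
  ],
  "squeeze": 25
}}

```text
t: 24.75
ee_pos: [0.5506, -0.1162, 0.0566]
orientation: [0.722, 0.692, -0.0, 0.001]
force: [-0.2, -5.8, 4.5]
grip_width: 0.0589
gripper_force: 28.4
```

```bash
python3 -c "
from h import *
st(2)
c,im,d=shot('wrist','w8')
for xy in caps(c,im,d): print('   body',body(c,im,d,xy))
P=cloud(c,d)
s=P[(P[...,2]>.032)&(P[...,2]<.054)&(P[...,1]>.1)&(P[...,1]<.19)&(np.abs(P[...,0]-.559)<.022)]
if len(s): print('plate y pct',np.percentile(s[:,1],[0,5,25,50,75,95]).round(4),len(s))
"
```

```text
t 24.8 ('ee_pos', array([ 0.5506, -0.116 ,  0.0566]), array([0.    , 0.0003, 0.    ])) ('force', array([-0.1113, -5.5194,  4.0296]), array([0.1173, 0.2653, 0.4539])) [ 7.21551015e-01  6.92360232e-01 -9.10378711e-05  1.19721731e-03] 0.059059820519458774
cap px [266.  14.] n 3078 circ 0.5518 -0.0107 0.018 mean [ 0.5514 -0.016   0.0807] topmid [ 0.5513 -0.0161  0.0914] zmax 0.098
cap px [274. 208.] n 33220 circ 0.5535 -0.082 0.0521 mean [ 0.5515 -0.0719  0.0903] topmid [ 0.551  -0.0775  0.0924] zmax 0.1
   body (array([ 0.5518, -0.022 ]), 905, np.float64(0.0053))
   body (array([ 0.5527, -0.0788]), 1068, np.float64(0.0039))
```

Call:
{"op": "servo_tool", "data": {
  "series": [
    {"x":0.002,"y":0,"z":0,"ax":0,"ay":0,"az":0,"fingers":120},
    {"x":0.004,"y":-0.0001,"z":0,"ax":0,"ay":0,"az":0,"fingers":120},
    {"x":0.006,"y":-0.0001,"z":0,"ax":0,"ay":0,"az":0,"fingers":120},
    {"x":0.008,"y":-0.0001,"z":0,"ax":0,"ay":0,"az":0,"fingers":120},
    {"x":0.01,"y":-0.0002,"z":0,"ax":0,"ay":0,"az":0,"fingers":120},
    {"x":0.012,"y":-0.0002,"z":0,"ax":0,"ay":0,"az":0,"fingers":120},
    {"x":0.014,"y":-0.0002,"z":0,"ax":0,"ay":0,"az":0,"fingers":120},
    {"x":0.016,"y":-0.0003,"z":0,"ax":0,"ay":0,"az":0,"fingers":120}
  ],
  "squeeze": 25
}}

```text
t: 25.7
ee_pos: [0.5509, -0.1002, 0.0566]
orientation: [0.722, 0.692, -0.0, 0.001]
force: [-0.6, -5.7, 4.0]
grip_width: 0.0596
gripper_force: 28.4
```

Call:
{"op": "servo_tool", "data": {
  "series": [
    {"x":0.002,"y":0,"z":0,"ax":0,"ay":0,"az":0,"fingers":120},
    {"x":0.004,"y":-0.0001,"z":0,"ax":0,"ay":0,"az":0,"fingers":120},
    {"x":0.006,"y":-0.0001,"z":0,"ax":0,"ay":0,"az":0,"fingers":120},
    {"x":0.008,"y":-0.0001,"z":0,"ax":0,"ay":0,"az":0,"fingers":120},
    {"x":0.01,"y":-0.0002,"z":0,"ax":0,"ay":0,"az":0,"fingers":120},
    {"x":0.012,"y":-0.0002,"z":0,"ax":0,"ay":0,"az":0,"fingers":120},
    {"x":0.014,"y":-0.0002,"z":0,"ax":0,"ay":0,"az":0,"fingers":120},
    {"x":0.016,"y":-0.0003,"z":0,"ax":0,"ay":0,"az":0,"fingers":120}
  ],
  "squeeze": 25
}}

```text
t: 26.5
ee_pos: [0.5512, -0.0843, 0.0566]
orientation: [0.722, 0.692, -0.0, 0.001]
force: [-0.3, -6.8, 5.3]
grip_width: 0.059
gripper_force: 28.5
```

Call:
{"op": "servo_tool", "data": {
  "series": [
    {"x":0.002,"y":0,"z":0,"ax":0,"ay":0,"az":0,"fingers":120},
    {"x":0.004,"y":-0.0001,"z":0,"ax":0,"ay":0,"az":0,"fingers":120},
    {"x":0.006,"y":-0.0001,"z":0,"ax":0,"ay":0,"az":0,"fingers":120},
    {"x":0.008,"y":-0.0001,"z":0,"ax":0,"ay":0,"az":0,"fingers":120},
    {"x":0.0095,"y":-0.0002,"z":0,"ax":0,"ay":0,"az":0,"fingers":120},
    {"x":0.011,"y":-0.0002,"z":0,"ax":0,"ay":0,"az":0,"fingers":120},
    {"x":0.0125,"y":-0.0002,"z":0,"ax":0,"ay":0,"az":0,"fingers":120},
    {"x":0.014,"y":-0.0003,"z":0,"ax":0,"ay":0,"az":0,"fingers":120}
  ],
  "squeeze": 25
}}

```text
t: 27.3
ee_pos: [0.5514, -0.0703, 0.0565]
orientation: [0.722, 0.692, -0.0, 0.001]
force: [0.3, -6.0, 5.2]
grip_width: 0.0592
gripper_force: 28.5
```

```bash
python3 -c "
from h import *
st(2)
c,im,d=shot('scene','s9')
caps(c,im,d)
c,im,d=shot('side','d9')
caps(c,im,d)
"
```

```text
t 27.35 ('ee_pos', array([ 0.5514, -0.0701,  0.0565]), array([0.    , 0.0002, 0.    ])) ('force', array([-4.2000e-03, -5.7031e+00,  5.3951e+00]), array([0.3245, 0.2734, 0.1788])) [ 7.21663264e-01  6.92243424e-01 -2.16478677e-04  1.06292274e-03] 0.0592937990715191
cap px [212. 192.] n 522 circ 0.55 0.0797 0.0527 mean [0.5463 0.0753 0.0866] topmid [0.5517 0.08   0.0928] zmax 0.101
cap px [238. 205.] n 197 circ 0.5461 -0.0074 0.0242 mean [ 0.5427 -0.0096  0.0889] topmid [ 0.5473 -0.0089  0.0929] zmax 0.101
cap px [263. 217.] n 154 circ 0.5519 -0.076 0.0316 mean [ 0.5472 -0.0826  0.0851] topmid [ 0.5455 -0.0793  0.0945] zmax 0.104
cap px [300. 258.] n 1724 circ 0.5529 0.026 0.1116 mean [0.5517 0.0435 0.089 ] topmid [0.554  0.0248 0.0933] zmax 0.102
```

Call:
{"op": "servo_tool", "data": {
  "series": [
    {"x":0.0015,"y":0,"z":0,"ax":0,"ay":0,"az":0,"fingers":120},
    {"x":0.003,"y":0,"z":0,"ax":0,"ay":0,"az":0,"fingers":120},
    {"x":0.0045,"y":-0.0001,"z":0,"ax":0,"ay":0,"az":0,"fingers":120},
    {"x":0.006,"y":-0.0001,"z":0,"ax":0,"ay":0,"az":0,"fingers":120},
    {"x":0.0075,"y":-0.0001,"z":0,"ax":0,"ay":0,"az":0,"fingers":120},
    {"x":0.009,"y":-0.0001,"z":0,"ax":0,"ay":0,"az":0,"fingers":120},
    {"x":0.0105,"y":-0.0002,"z":0,"ax":0,"ay":0,"az":0,"fingers":120},
    {"x":0.012,"y":-0.0002,"z":0,"ax":0,"ay":0,"az":0,"fingers":120}
  ],
  "squeeze": 25
}}

```text
t: 28.3
ee_pos: [0.5516, -0.0584, 0.0566]
orientation: [0.722, 0.692, -0.0, 0.001]
force: [-1.1, -6.0, 5.2]
grip_width: 0.0593
gripper_force: 28.5
```

Call:
{"op": "servo_tool", "data": {
  "series": [
    {"x":0.001,"y":0,"z":0,"ax":0,"ay":0,"az":0,"fingers":120},
    {"x":0.002,"y":0,"z":0,"ax":0,"ay":0,"az":0,"fingers":120},
    {"x":0.003,"y":0,"z":0,"ax":0,"ay":0,"az":0,"fingers":120},
    {"x":0.004,"y":-0.0001,"z":0,"ax":0,"ay":0,"az":0,"fingers":120},
    {"x":0.005,"y":-0.0001,"z":0,"ax":0,"ay":0,"az":0,"fingers":120},
    {"x":0.006,"y":-0.0001,"z":0,"ax":0,"ay":0,"az":0,"fingers":120},
    {"x":0.007,"y":-0.0001,"z":0,"ax":0,"ay":0,"az":0,"fingers":120},
    {"x":0.008,"y":-0.0001,"z":0,"ax":0,"ay":0,"az":0,"fingers":120}
  ],
  "squeeze": 25
}}

```text
t: 29.1
ee_pos: [0.5518, -0.0505, 0.0566]
orientation: [0.722, 0.692, -0.0, 0.001]
force: [-0.6, -6.0, 5.5]
grip_width: 0.0596
gripper_force: 28.5
```

Call:
{"op": "servo_tool", "data": {
  "series": [
    {"x":0.001,"y":0,"z":0,"ax":0,"ay":0,"az":0,"fingers":120},
    {"x":0.002,"y":0,"z":0,"ax":0,"ay":0,"az":0,"fingers":120},
    {"x":0.003,"y":0,"z":0,"ax":0,"ay":0,"az":0,"fingers":120},
    {"x":0.004,"y":-0.0001,"z":0,"ax":0,"ay":0,"az":0,"fingers":120},
    {"x":0.005,"y":-0.0001,"z":0,"ax":0,"ay":0,"az":0,"fingers":120},
    {"x":0.0055,"y":-0.0001,"z":0,"ax":0,"ay":0,"az":0,"fingers":120},
    {"x":0.006,"y":-0.0001,"z":0,"ax":0,"ay":0,"az":0,"fingers":120},
    {"x":0.006,"y":-0.0001,"z":0,"ax":0,"ay":0,"az":0,"fingers":120}
  ],
  "squeeze": 25
}}

```text
t: 29.9
ee_pos: [0.5519, -0.0456, 0.0566]
orientation: [0.722, 0.692, -0.001, 0.002]
force: [-0.6, -6.7, 6.4]
grip_width: 0.0592
gripper_force: 28.5
```

```bash
python3 -c "
from h import *
st(2)"
```

```text
t 29.95 ('ee_pos', array([ 0.5519, -0.0456,  0.0566]), array([0., 0., 0.])) ('force', array([-0.4584, -7.4903,  5.9927]), array([0.1461, 0.8188, 0.3787])) [ 0.72214732  0.69173673 -0.00097202  0.00161454] 0.059279531349181035
```

Call:
{"op": "servo_tool", "data": {
  "series": [
    {"x":0.0005,"y":0,"z":0,"ax":0,"ay":0,"az":0,"fingers":120},
    {"x":0.001,"y":0,"z":0,"ax":0,"ay":0,"az":0,"fingers":120},
    {"x":0.0015,"y":0,"z":0,"ax":0,"ay":0,"az":0,"fingers":120},
    {"x":0.002,"y":0,"z":0,"ax":0,"ay":0,"az":0,"fingers":120},
    {"x":0.0025,"y":0,"z":0,"ax":0,"ay":0,"az":0,"fingers":120},
    {"x":0.003,"y":0,"z":0,"ax":0,"ay":0,"az":0,"fingers":120},
    {"x":0.0035,"y":0,"z":0,"ax":0,"ay":0,"az":0,"fingers":120},
    {"x":0.004,"y":0,"z":0,"ax":0,"ay":0,"az":0,"fingers":120}
  ],
  "squeeze": 25
}}

```text
t: 30.8
ee_pos: [0.552, -0.0433, 0.0566]
orientation: [0.723, 0.691, -0.002, 0.002]
force: [-1.3, -11.5, 6.0]
grip_width: 0.0589
gripper_force: 28.5
```

```bash
python3 -c "
from h import *
st(3)"
```

```text
t 30.9 ('ee_pos', array([ 0.5519, -0.0433,  0.0566]), array([0., 0., 0.])) ('force', array([ -0.7438, -10.6918,   5.393 ]), array([0.5726, 0.7009, 0.4177])) [ 0.72256507  0.6912972  -0.00166547  0.00226443] 0.058864397307917656
```

Call:
{"op": "servo_tool", "data": {
  "series": [
    {"x":0.0004,"y":0,"z":0,"ax":0,"ay":0,"az":0,"fingers":120},
    {"x":0.0007,"y":0,"z":0,"ax":0,"ay":0,"az":0,"fingers":120},
    {"x":0.001,"y":0,"z":0,"ax":0,"ay":0,"az":0,"fingers":120},
    {"x":0.001,"y":0,"z":0,"ax":0,"ay":0,"az":0,"fingers":120},
    {"x":0.001,"y":0,"z":0,"ax":0,"ay":0,"az":0,"fingers":120},
    {"x":0.001,"y":0,"z":0,"ax":0,"ay":0,"az":0,"fingers":120},
    {"x":0.001,"y":0,"z":0,"ax":0,"ay":0,"az":0,"fingers":120},
    {"x":0.001,"y":0,"z":0,"ax":0,"ay":0,"az":0,"fingers":120}
  ],
  "squeeze": 25
}}

```text
t: 31.75
ee_pos: [0.552, -0.0427, 0.0566]
orientation: [0.723, 0.691, -0.002, 0.002]
force: [-0.5, -12.0, 5.3]
grip_width: 0.0593
gripper_force: 28.5
```

```bash
python3 -c "
from h import *
st(4)"
```

```text
t 31.9 ('ee_pos', array([ 0.552 , -0.0427,  0.0566]), array([0., 0., 0.])) ('force', array([ -0.5273, -10.7238,   5.2751]), array([0.1058, 0.7637, 0.1773])) [ 0.7226775   0.69117876 -0.00182149  0.00241617] 0.05908535119738946
```

Call:
{"op": "servo_tool", "data": {
  "series": [
    {"x":0.0,"y":0,"z":-0.0003,"ax":0,"ay":0,"az":0,"fingers":120},
    {"x":0.0,"y":0,"z":-0.0006,"ax":0,"ay":0,"az":0,"fingers":120},
    {"x":0.0003,"y":0,"z":-0.0008,"ax":0,"ay":0,"az":0,"fingers":120},
    {"x":0.0006,"y":0,"z":-0.0008,"ax":0,"ay":0,"az":0,"fingers":120},
    {"x":0.0006,"y":0,"z":-0.0008,"ax":0,"ay":0,"az":0,"fingers":120},
    {"x":0.0006,"y":0,"z":-0.0008,"ax":0,"ay":0,"az":0,"fingers":120},
    {"x":0.0006,"y":0,"z":-0.0008,"ax":0,"ay":0,"az":0,"fingers":120},
    {"x":0.0006,"y":0,"z":-0.0008,"ax":0,"ay":0,"az":0,"fingers":120}
  ],
  "squeeze": 25
}}

```text
t: 32.75
ee_pos: [0.5516, -0.0414, 0.0566]
orientation: [0.723, 0.691, -0.002, 0.002]
force: [0.2, -10.0, 1.6]
grip_width: 0.0593
gripper_force: 28.1
```

```bash
python3 -c "
from h import *
st(4)
c,im,d=shot('scene','s10')
caps(c,im,d)"
```

```text
t 32.9 ('ee_pos', array([ 0.5516, -0.0414,  0.0566]), array([0., 0., 0.])) ('force', array([  0.133 , -10.2288,   1.567 ]), array([0.5146, 0.2716, 0.1552])) [ 0.72251296  0.69135248 -0.00196844  0.0017051 ] 0.059332131591975826
cap px [211. 192.] n 671 circ 0.547 0.0814 0.0811 mean [0.5454 0.0806 0.087 ] topmid [0.5508 0.081  0.0929] zmax 0.101
cap px [253. 212.] n 163 circ 0.5502 -0.0451 0.0341 mean [ 0.5469 -0.0536  0.0848] topmid [ 0.5485 -0.0505  0.093 ] zmax 0.101
```

Call:
{"op": "servo_tool", "data": {
  "series": [
    {"x":0.0004,"y":0,"z":0,"ax":0,"ay":0,"az":0,"fingers":120},
    {"x":0.0008,"y":0,"z":0,"ax":0,"ay":0,"az":0,"fingers":120},
    {"x":0.0012,"y":0,"z":0,"ax":0,"ay":0,"az":0,"fingers":120},
    {"x":0.0016,"y":0,"z":0,"ax":0,"ay":0,"az":0,"fingers":120},
    {"x":0.0016,"y":0,"z":0,"ax":0,"ay":0,"az":0,"fingers":120},
    {"x":0.0016,"y":0,"z":0,"ax":0,"ay":0,"az":0,"fingers":120},
    {"x":0.0016,"y":0,"z":0,"ax":0,"ay":0,"az":0,"fingers":120},
    {"x":0.0016,"y":0,"z":0,"ax":0,"ay":0,"az":0,"fingers":120}
  ],
  "squeeze": 25
}}

```text
t: 33.8
ee_pos: [0.5514, -0.0405, 0.0566]
orientation: [0.723, 0.691, -0.002, 0.002]
force: [-0.3, -10.5, 0.7]
grip_width: 0.0596
gripper_force: 28.1
```

```bash
python3 -c "
from h import *
st(4)"
```

```text
t 33.95 ('ee_pos', array([ 0.5514, -0.0405,  0.0567]), array([0., 0., 0.])) ('force', array([ -0.2599, -10.847 ,   1.596 ]), array([0.1563, 0.2973, 0.5543])) [ 0.72266709  0.69118956 -0.0024188   0.00184874] 0.05889199622417571
```

Call:
{"op": "servo_tool", "data": {
  "series": [
    {"x":0.0004,"y":0,"z":0,"ax":0,"ay":0,"az":0,"fingers":120},
    {"x":0.0008,"y":0,"z":0,"ax":0,"ay":0,"az":0,"fingers":120},
    {"x":0.0008,"y":0,"z":0,"ax":0,"ay":0,"az":0,"fingers":120},
    {"x":0.0008,"y":0,"z":0,"ax":0,"ay":0,"az":0,"fingers":120},
    {"x":0.0008,"y":0,"z":0,"ax":0,"ay":0,"az":0,"fingers":120},
    {"x":0.0008,"y":0,"z":0,"ax":0,"ay":0,"az":0,"fingers":120},
    {"x":0.0008,"y":0,"z":0,"ax":0,"ay":0,"az":0,"fingers":120},
    {"x":0.0008,"y":0,"z":0,"ax":0,"ay":0,"az":0,"fingers":120}
  ],
  "squeeze": 25
}}

```text
t: 34.8
ee_pos: [0.5514, -0.0401, 0.0567]
orientation: [0.723, 0.691, -0.003, 0.002]
force: [-0.2, -10.9, 1.6]
grip_width: 0.059
gripper_force: 28.1
```

```bash
python3 -c "
from h import *
st(4)"
```

```text
t 34.95 ('ee_pos', array([ 0.5514, -0.0401,  0.0567]), array([0., 0., 0.])) ('force', array([ -0.284 , -11.4077,   1.6661]), array([0.6441, 0.2952, 0.4622])) [ 0.72277744  0.69107319 -0.00260103  0.00196317] 0.05918222572024621
```

Call:
{"op": "servo_tool", "data": {
  "series": [
    {"x":0,"y":0,"z":0,"ax":0,"ay":0,"az":0,"fingers":0},
    {"x":0,"y":0,"z":0,"ax":0,"ay":0,"az":0,"fingers":0},
    {"x":-0.002,"y":0,"z":0,"ax":0,"ay":0,"az":0,"fingers":0},
    {"x":-0.003,"y":0,"z":0,"ax":0,"ay":0,"az":0,"fingers":0},
    {"x":-0.004,"y":0,"z":0,"ax":0,"ay":0,"az":0,"fingers":0},
    {"x":-0.004,"y":0,"z":-0.02,"ax":0,"ay":0,"az":0,"fingers":0},
    {"x":-0.004,"y":0,"z":-0.06,"ax":0,"ay":0,"az":0,"fingers":0},
    {"x":-0.004,"y":0,"z":-0.1,"ax":0,"ay":0,"az":0,"fingers":0}
  ],
  "squeeze": 25
}}

```text
t: 35.8
ee_pos: [0.5512, -0.0383, 0.1573]
orientation: [0.721, 0.693, -0.001, -0.001]
force: [1.5, 0.4, -0.3]
grip_width: 0.0854
gripper_force: 0.0
```

Call:
{"op": "servo_tool", "data": {
  "series": [
    {"x":0,"y":0,"z":-0.04,"ax":0,"ay":0,"az":0,"fingers":0},
    {"x":0.02,"y":0,"z":-0.08,"ax":0,"ay":0,"az":0,"fingers":0},
    {"x":0.04,"y":0,"z":-0.11,"ax":0,"ay":0,"az":0,"fingers":0},
    {"x":0.04,"y":0,"z":-0.13,"ax":0,"ay":0,"az":0,"fingers":0},
    {"x":0.04,"y":0,"z":-0.13,"ax":0,"ay":0,"az":0,"fingers":0},
    {"x":0.04,"y":0,"z":-0.13,"ax":0,"ay":0,"az":0,"fingers":0},
    {"x":0.04,"y":0,"z":-0.13,"ax":0,"ay":0,"az":0,"fingers":0},
    {"x":0.04,"y":0,"z":-0.13,"ax":0,"ay":0,"az":0,"fingers":0}
  ],
  "squeeze": 25
}}

```text
t: 36.6
ee_pos: [0.5528, 0.0008, 0.2852]
orientation: [0.722, 0.692, -0.001, -0.001]
force: [-1.0, -0.4, 0.7]
grip_width: 0.0851
gripper_force: 0.0
```

Run:
```python
from h import *
st(2)
c,im,d=shot('wrist','w11')
for xy in caps(c,im,d): print('   body',body(c,im,d,xy))
```

```text
t 36.65 ('ee_pos', array([0.5529, 0.0009, 0.2853]), array([0.0001, 0.0001, 0.0001])) ('force', array([-0.6213, -0.1654,  0.7251]), array([0.3836, 0.2302, 0.0536])) [ 0.72157854  0.69233111 -0.00108302 -0.00093633] 0.08535990015496663
cap px [279.  42.] n 2336 circ 0.5573 0.1371 0.0243 mean [0.5574 0.136  0.0903] topmid [0.5574 0.1368 0.0925] zmax 0.1
cap px [275. 108.] n 1824 circ 0.551 0.078 0.0238 mean [0.5515 0.0781 0.091 ] topmid [0.5514 0.078  0.0924] zmax 0.1
cap px [278. 168.] n 1572 circ 0.5509 0.0185 0.0235 mean [0.5512 0.02   0.0906] topmid [0.5505 0.0182 0.0923] zmax 0.1
cap px [281. 220.] n 1464 circ 0.5521 -0.0415 0.0239 mean [ 0.5519 -0.038   0.0897] topmid [ 0.5521 -0.0415  0.0922] zmax 0.099
   body (array([0.5573, 0.1411]), 835, np.float64(0.0026))
   body (array([0.5489, 0.0788]), 612, np.float64(0.0031))
   body (array([0.5496, 0.0143]), 577, np.float64(0.0029))
   body (array([ 0.5526, -0.0466]), 536, np.float64(0.0024))
```

View pics/w11.png

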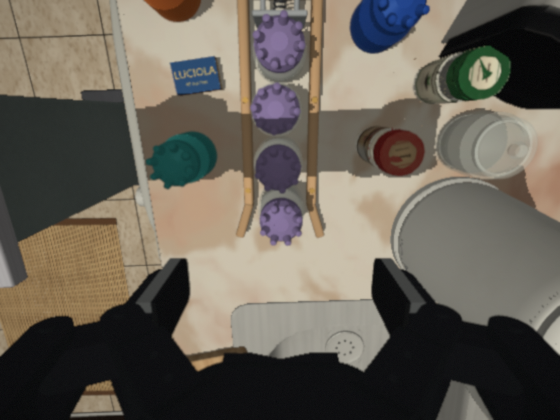

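The wrist view shows all four standing in the rack, the lead at the plate (279,42) and the tail at (281,220). But the row is bowed: s2 (275,108) and s3 (278,168) lie about 3–4.5 mm toward the robot from the line between the end shakers. I have time to grip s2 and s3 in turn and ease them into line.

Call:
{"op": "servo_tool", "data": {
  "series": [
    {"x":0.02,"y":-0.0015,"z":0.03,"ax":0,"ay":0,"az":0,"fingers":0},
    {"x":0.05,"y":-0.003,"z":0.06,"ax":0,"ay":0,"az":0,"fingers":0},
    {"x":0.07,"y":-0.005,"z":0.09,"ax":0,"ay":0,"az":0,"fingers":0},
    {"x":0.0773,"y":-0.0055,"z":0.12,"ax":0,"ay":0,"az":0,"fingers":0},
    {"x":0.0773,"y":-0.0055,"z":0.15,"ax":0,"ay":0,"az":0,"fingers":0},
    {"x":0.0773,"y":-0.0055,"z":0.15,"ax":0,"ay":0,"az":0,"fingers":0},
    {"x":0.0773,"y":-0.0055,"z":0.15,"ax":0,"ay":0,"az":0,"fingers":0},
    {"x":0.0773,"y":-0.0055,"z":0.15,"ax":0,"ay":0,"az":0,"fingers":0}
  ],
  "squeeze": 20
}}

```text
t: 37.55
ee_pos: [0.5525, 0.0785, 0.1384]
orientation: [0.722, 0.692, 0.001, 0.001]
force: [0.9, -0.8, 0.3]
grip_width: 0.0852
gripper_force: 0.0
```

```bash
python3 -c "
from h import *
st(1)"
```

```text
t 37.55 ('ee_pos', array([0.5525, 0.0785, 0.1384]), array([0., 0., 0.])) ('force', array([ 0.8768, -0.7721,  0.3459]), array([0., 0., 0.])) [0.72164366 0.69226273 0.00131179 0.00100658] 0.08517475695742142
```

Call:
{"op": "servo_tool", "data": {
  "series": [
    {"x":0,"y":-0.0015,"z":0.025,"ax":0,"ay":0,"az":0,"fingers":0},
    {"x":0,"y":-0.0015,"z":0.055,"ax":0,"ay":0,"az":0,"fingers":0},
    {"x":0,"y":-0.0015,"z":0.073,"ax":0,"ay":0,"az":0,"fingers":0},
    {"x":0,"y":-0.0015,"z":0.08,"ax":0,"ay":0,"az":0,"fingers":0},
    {"x":0,"y":-0.0015,"z":0.08,"ax":0,"ay":0,"az":0,"fingers":60},
    {"x":0,"y":-0.0015,"z":0.08,"ax":0,"ay":0,"az":0,"fingers":90},
    {"x":0,"y":-0.0015,"z":0.08,"ax":0,"ay":0,"az":0,"fingers":120},
    {"x":0,"y":-0.0015,"z":0.08,"ax":0,"ay":0,"az":0,"fingers":120}
  ],
  "squeeze": 20
}}

```text
t: 38.4
ee_pos: [0.5508, 0.0788, 0.0583]
orientation: [0.721, 0.693, 0.001, 0.001]
force: [-0.7, 0.2, 5.1]
grip_width: 0.0596
gripper_force: 22.8
```

```bash
python3 -c "
from h import *
st(2)"
```

```text
t 38.45 ('ee_pos', array([0.5508, 0.0788, 0.0583]), array([0., 0., 0.])) ('force', array([-0.8514,  0.0937,  5.5586]), array([0.1939, 0.0583, 0.5002])) [0.72139311 0.69252433 0.00111813 0.0008854 ] 0.05930704491794368
```

Call:
{"op": "servo_tool", "data": {
  "series": [
    {"x":0,"y":0.0005,"z":-0.0003,"ax":0,"ay":0,"az":0,"fingers":120},
    {"x":0,"y":0.0015,"z":-0.0005,"ax":0,"ay":0,"az":0,"fingers":120},
    {"x":0,"y":0.0025,"z":-0.0005,"ax":0,"ay":0,"az":0,"fingers":120},
    {"x":0,"y":0.0035,"z":-0.0005,"ax":0,"ay":0,"az":0,"fingers":120},
    {"x":0,"y":0.0045,"z":-0.0005,"ax":0,"ay":0,"az":0,"fingers":120},
    {"x":0,"y":0.005,"z":-0.0005,"ax":0,"ay":0,"az":0,"fingers":120},
    {"x":0,"y":0.005,"z":-0.0005,"ax":0,"ay":0,"az":0,"fingers":120},
    {"x":0,"y":0.005,"z":-0.0005,"ax":0,"ay":0,"az":0,"fingers":120}
  ],
  "squeeze": 20
}}

```text
t: 39.3
ee_pos: [0.5513, 0.0788, 0.0584]
orientation: [0.721, 0.693, -0.003, -0.002]
force: [-7.2, -0.3, 14.2]
grip_width: 0.0592
gripper_force: 23.7
```

```bash
python3 -c "
from h import *
st(1)"
```

```text
t 39.3 ('ee_pos', array([0.5513, 0.0788, 0.0584]), array([0., 0., 0.])) ('force', array([-7.2326, -0.2881, 14.1929]), array([0., 0., 0.])) [ 0.72112895  0.69279192 -0.00263712 -0.00233149] 0.05920052174045404
```

Call:
{"op": "servo_tool", "data": {
  "series": [
    {"x":0,"y":0,"z":-0.0005,"ax":0,"ay":0,"az":0,"fingers":120},
    {"x":0,"y":0,"z":-0.001,"ax":0,"ay":0,"az":0,"fingers":120},
    {"x":0,"y":0,"z":-0.0015,"ax":0,"ay":0,"az":0,"fingers":120},
    {"x":0,"y":0,"z":-0.0018,"ax":0,"ay":0,"az":0,"fingers":120},
    {"x":0,"y":0,"z":-0.0018,"ax":0,"ay":0,"az":0,"fingers":120},
    {"x":0,"y":0,"z":-0.0018,"ax":0,"ay":0,"az":0,"fingers":120},
    {"x":0,"y":0,"z":-0.0018,"ax":0,"ay":0,"az":0,"fingers":120},
    {"x":0,"y":0,"z":-0.0018,"ax":0,"ay":0,"az":0,"fingers":120}
  ],
  "squeeze": 20
}}

```text
t: 40.15
ee_pos: [0.5548, 0.0782, 0.0589]
orientation: [0.721, 0.692, -0.0, 0.0]
force: [-0.0, -2.0, -3.8]
grip_width: 0.0594
gripper_force: 22.3
```

```bash
python3 -c "
from h import *
st(1)"
```

```text
t 40.15 ('ee_pos', array([0.5548, 0.0782, 0.0589]), array([0., 0., 0.])) ('force', array([-0.0419, -1.9707, -3.8395]), array([0., 0., 0.])) [ 7.21438152e-01  6.92478819e-01 -1.85036248e-04  2.09068419e-04] 0.059427472137407164
```

Call:
{"op": "servo_tool", "data": {
  "series": [
    {"x":0,"y":0,"z":0.0003,"ax":0,"ay":0,"az":0,"fingers":120},
    {"x":0,"y":0,"z":0.0006,"ax":0,"ay":0,"az":0,"fingers":120},
    {"x":0,"y":0,"z":0.0006,"ax":0,"ay":0,"az":0,"fingers":90},
    {"x":0,"y":0,"z":0.0006,"ax":0,"ay":0,"az":0,"fingers":40},
    {"x":0,"y":0,"z":0.0006,"ax":0,"ay":0,"az":0,"fingers":0},
    {"x":0,"y":0,"z":-0.03,"ax":0,"ay":0,"az":0,"fingers":0},
    {"x":0,"y":0,"z":-0.075,"ax":0,"ay":0,"az":0,"fingers":0},
    {"x":-0.03,"y":-0.0015,"z":-0.12,"ax":0,"ay":0,"az":0,"fingers":0}
  ],
  "squeeze": 20
}}

```text
t: 41.0
ee_pos: [0.5527, 0.0575, 0.1775]
orientation: [0.718, 0.696, 0.003, -0.001]
force: [1.6, 0.1, -0.2]
grip_width: 0.0854
gripper_force: 0.0
```

Call:
{"op": "servo_tool", "data": {
  "series": [
    {"x":-0.03,"y":-0.002,"z":-0.04,"ax":0,"ay":0,"az":0,"fingers":0},
    {"x":-0.05,"y":-0.003,"z":-0.08,"ax":0,"ay":0,"az":0,"fingers":0},
    {"x":-0.05,"y":-0.003,"z":-0.1,"ax":0,"ay":0,"az":0,"fingers":0},
    {"x":-0.05,"y":-0.003,"z":-0.1,"ax":0,"ay":0,"az":0,"fingers":0},
    {"x":-0.05,"y":-0.003,"z":-0.1,"ax":0,"ay":0,"az":0,"fingers":0},
    {"x":-0.05,"y":-0.003,"z":-0.1,"ax":0,"ay":0,"az":0,"fingers":0},
    {"x":-0.05,"y":-0.003,"z":-0.1,"ax":0,"ay":0,"az":0,"fingers":0},
    {"x":-0.05,"y":-0.003,"z":-0.1,"ax":0,"ay":0,"az":0,"fingers":0}
  ],
  "squeeze": 20
}}

```text
t: 41.8
ee_pos: [0.5467, 0.0017, 0.2745]
orientation: [0.721, 0.693, -0.001, -0.001]
force: [0.5, -0.9, -0.7]
grip_width: 0.0857
gripper_force: 0.0
```

```bash
python3 -c "
from h import *
st(1)
c,im,d=shot('wrist','w12')
for xy in caps(c,im,d): print('   body',body(c,im,d,xy))
"
```

```text
t 41.8 ('ee_pos', array([0.5467, 0.0017, 0.2745]), array([0., 0., 0.])) ('force', array([ 0.5188, -0.9123, -0.6597]), array([0., 0., 0.])) [ 0.72102287  0.69291015 -0.00085077 -0.00090149] 0.08571304500168489
cap px [288.  41.] n 2510 circ 0.5596 0.1363 0.0243 mean [0.5593 0.1351 0.0903] topmid [0.5598 0.136  0.0924] zmax 0.1
cap px [286. 110.] n 1948 circ 0.5555 0.0766 0.0238 mean [0.5555 0.0771 0.0911] topmid [0.5555 0.0768 0.093 ] zmax 0.101
cap px [285. 171.] n 1679 circ 0.5526 0.0173 0.0238 mean [0.5525 0.019  0.0906] topmid [0.5523 0.0173 0.0923] zmax 0.1
cap px [286. 225.] n 1563 circ 0.5519 -0.0421 0.0237 mean [ 0.5517 -0.0388  0.0895] topmid [ 0.5517 -0.0419  0.0925] zmax 0.1
   body (array([0.561, 0.14 ]), 913, np.float64(0.0026))
   body (array([0.5572, 0.0773]), 561, np.float64(0.0034))
   body (array([0.5527, 0.0132]), 571, np.float64(0.0029))
   body (array([ 0.5525, -0.0476]), 543, np.float64(0.0023))
```

Now the four lie within about 1 mm of one straight line and touch. I'll re-seat them with a last gentle push at the tail.

Call:
{"op": "servo_tool", "data": {
  "series": [
    {"x":-0.02,"y":0.003,"z":0.03,"ax":0,"ay":0,"az":0,"fingers":0},
    {"x":-0.0452,"y":0.0074,"z":0.065,"ax":0,"ay":0,"az":0,"fingers":0},
    {"x":-0.0452,"y":0.0074,"z":0.1,"ax":0,"ay":0,"az":0,"fingers":0},
    {"x":-0.0452,"y":0.0074,"z":0.13,"ax":0,"ay":0,"az":0,"fingers":0},
    {"x":-0.0452,"y":0.0074,"z":0.135,"ax":0,"ay":0,"az":0,"fingers":0},
    {"x":-0.0452,"y":0.0074,"z":0.135,"ax":0,"ay":0,"az":0,"fingers":0},
    {"x":-0.0452,"y":0.0074,"z":0.135,"ax":0,"ay":0,"az":0,"fingers":0},
    {"x":-0.0452,"y":0.0074,"z":0.135,"ax":0,"ay":0,"az":0,"fingers":0}
  ],
  "squeeze": 20
}}

```text
t: 42.7
ee_pos: [0.554, -0.0442, 0.1425]
orientation: [0.721, 0.693, 0.001, 0.001]
force: [-1.0, -0.2, 0.7]
grip_width: 0.0854
gripper_force: 0.0
```

Call:
{"op": "servo_tool", "data": {
  "series": [
    {"x":0,"y":-0.0018,"z":0.03,"ax":0,"ay":0,"az":0,"fingers":0},
    {"x":0,"y":-0.0018,"z":0.06,"ax":0,"ay":0,"az":0,"fingers":0},
    {"x":0,"y":-0.0018,"z":0.078,"ax":0,"ay":0,"az":0,"fingers":0},
    {"x":0,"y":-0.0018,"z":0.084,"ax":0,"ay":0,"az":0,"fingers":0},
    {"x":0,"y":-0.0018,"z":0.084,"ax":0,"ay":0,"az":0,"fingers":60},
    {"x":0,"y":-0.0018,"z":0.084,"ax":0,"ay":0,"az":0,"fingers":90},
    {"x":0,"y":-0.0018,"z":0.084,"ax":0,"ay":0,"az":0,"fingers":120},
    {"x":0,"y":-0.0018,"z":0.084,"ax":0,"ay":0,"az":0,"fingers":120}
  ],
  "squeeze": 25
}}

```text
t: 43.5
ee_pos: [0.5521, -0.0444, 0.0582]
orientation: [0.721, 0.693, 0.001, 0.001]
force: [-0.0, -0.4, 5.5]
grip_width: 0.0591
gripper_force: 28.0
```

```bash
python3 -c "
from h import *
st(2)"
```

```text
t 43.55 ('ee_pos', array([ 0.5521, -0.0444,  0.0582]), array([0., 0., 0.])) ('force', array([-0.2657, -0.5896,  5.7395]), array([0.2529, 0.196 , 0.2582])) [0.7213544  0.69256435 0.00105691 0.0011541 ] 0.059044923517783905
```

Call:
{"op": "servo_tool", "data": {
  "series": [
    {"x":0.0005,"y":0,"z":-0.0005,"ax":0,"ay":0,"az":0,"fingers":120},
    {"x":0.0012,"y":0,"z":-0.0008,"ax":0,"ay":0,"az":0,"fingers":120},
    {"x":0.002,"y":0,"z":-0.0008,"ax":0,"ay":0,"az":0,"fingers":120},
    {"x":0.0027,"y":0,"z":-0.001,"ax":0,"ay":0,"az":0,"fingers":120},
    {"x":0.0035,"y":0,"z":-0.001,"ax":0,"ay":0,"az":0,"fingers":120},
    {"x":0.0042,"y":0,"z":-0.001,"ax":0,"ay":0,"az":0,"fingers":120},
    {"x":0.005,"y":0,"z":-0.001,"ax":0,"ay":0,"az":0,"fingers":120},
    {"x":0.005,"y":0,"z":-0.001,"ax":0,"ay":0,"az":0,"fingers":120}
  ],
  "squeeze": 25
}}

```text
t: 44.4
ee_pos: [0.5517, -0.0436, 0.0582]
orientation: [0.723, 0.691, -0.001, 0.002]
force: [0.5, -8.4, 5.4]
grip_width: 0.0592
gripper_force: 28.0
```

```bash
python3 -c "
from h import *
st(2)"
```

```text
t 44.45 ('ee_pos', array([ 0.5517, -0.0436,  0.0582]), array([0., 0., 0.])) ('force', array([ 0.4779, -8.3188,  4.5385]), array([0.0116, 0.116 , 0.8906])) [ 0.72256048  0.69130238 -0.00110702  0.00247992] 0.05891502459873185
```

Still about 3 N short, so I'll go a little further with less downward press.

Call:
{"op": "servo_tool", "data": {
  "series": [
    {"x":0.0,"y":0,"z":-0.0004,"ax":0,"ay":0,"az":0,"fingers":120},
    {"x":0.0004,"y":0,"z":-0.0007,"ax":0,"ay":0,"az":0,"fingers":120},
    {"x":0.0008,"y":0,"z":-0.0007,"ax":0,"ay":0,"az":0,"fingers":120},
    {"x":0.0012,"y":0,"z":-0.0007,"ax":0,"ay":0,"az":0,"fingers":120},
    {"x":0.0016,"y":0,"z":-0.0007,"ax":0,"ay":0,"az":0,"fingers":120},
    {"x":0.002,"y":0,"z":-0.0007,"ax":0,"ay":0,"az":0,"fingers":120},
    {"x":0.0024,"y":0,"z":-0.0007,"ax":0,"ay":0,"az":0,"fingers":120},
    {"x":0.0024,"y":0,"z":-0.0007,"ax":0,"ay":0,"az":0,"fingers":120}
  ],
  "squeeze": 25
}}

```text
t: 45.3
ee_pos: [0.5507, -0.0417, 0.0583]
orientation: [0.723, 0.691, -0.002, 0.002]
force: [-0.0, -8.6, 2.5]
grip_width: 0.0589
gripper_force: 27.8
```

```bash
python3 -c "
from h import *
st(2)"
```

```text
t 45.35 ('ee_pos', array([ 0.5507, -0.0417,  0.0583]), array([0., 0., 0.])) ('force', array([ 0.0577, -9.0791,  2.2398]), array([0.0654, 0.4903, 0.3023])) [ 0.72270181  0.69115398 -0.00227556  0.00175986] 0.05876340909334374
```

Call:
{"op": "servo_tool", "data": {
  "series": [
    {"x":0.0004,"y":0.0002,"z":0,"ax":0,"ay":0,"az":0,"fingers":120},
    {"x":0.0008,"y":0.0004,"z":0,"ax":0,"ay":0,"az":0,"fingers":120},
    {"x":0.0012,"y":0.0006,"z":0,"ax":0,"ay":0,"az":0,"fingers":120},
    {"x":0.0016,"y":0.0008,"z":0,"ax":0,"ay":0,"az":0,"fingers":120},
    {"x":0.002,"y":0.001,"z":0,"ax":0,"ay":0,"az":0,"fingers":120},
    {"x":0.0024,"y":0.001,"z":0,"ax":0,"ay":0,"az":0,"fingers":120},
    {"x":0.0026,"y":0.001,"z":0,"ax":0,"ay":0,"az":0,"fingers":120},
    {"x":0.0026,"y":0.001,"z":0,"ax":0,"ay":0,"az":0,"fingers":120}
  ],
  "squeeze": 25
}}

```text
t: 46.2
ee_pos: [0.5511, -0.0404, 0.0583]
orientation: [0.723, 0.691, -0.003, 0.002]
force: [-1.0, -9.4, 3.3]
grip_width: 0.0592
gripper_force: 27.9
```

```bash
python3 -c "
from h import *
st(3)"
```

```text
t 46.3 ('ee_pos', array([ 0.5511, -0.0404,  0.0583]), array([0., 0., 0.])) ('force', array([-1.1605, -9.9792,  3.7042]), array([0.2512, 0.4965, 0.3213])) [ 0.72302079  0.69081607 -0.00328993  0.00180866] 0.05931988903589803
```

Call:
{"op": "servo_tool", "data": {
  "series": [
    {"x":0.0005,"y":0,"z":0,"ax":0,"ay":0,"az":0,"fingers":120},
    {"x":0.001,"y":0,"z":0,"ax":0,"ay":0,"az":0,"fingers":120},
    {"x":0.0015,"y":0,"z":0,"ax":0,"ay":0,"az":0,"fingers":120},
    {"x":0.002,"y":0,"z":0,"ax":0,"ay":0,"az":0,"fingers":120},
    {"x":0.002,"y":0,"z":0,"ax":0,"ay":0,"az":0,"fingers":120},
    {"x":0.002,"y":0,"z":0,"ax":0,"ay":0,"az":0,"fingers":120},
    {"x":0.002,"y":0,"z":0,"ax":0,"ay":0,"az":0,"fingers":120},
    {"x":0.002,"y":0,"z":0,"ax":0,"ay":0,"az":0,"fingers":120}
  ],
  "squeeze": 25
}}

```text
t: 47.15
ee_pos: [0.5513, -0.0391, 0.0583]
orientation: [0.723, 0.691, -0.003, 0.002]
force: [-0.5, -11.4, 3.9]
grip_width: 0.0593
gripper_force: 27.9
```

```bash
python3 -c "
from h import *
st(3)"
```

```text
t 47.25 ('ee_pos', array([ 0.5513, -0.0391,  0.0583]), array([0., 0., 0.])) ('force', array([ -0.7094, -11.6238,   3.2339]), array([0.2911, 0.1418, 0.4966])) [ 0.72319393  0.6906329  -0.00345549  0.002192  ] 0.05862620227299275
```

11.5 N was held. Now I'll release, lift and look.

Call:
{"op": "servo_tool", "data": {
  "series": [
    {"x":0,"y":0,"z":0,"ax":0,"ay":0,"az":0,"fingers":0},
    {"x":0,"y":0,"z":0,"ax":0,"ay":0,"az":0,"fingers":0},
    {"x":-0.002,"y":0,"z":0,"ax":0,"ay":0,"az":0,"fingers":0},
    {"x":-0.004,"y":0,"z":0,"ax":0,"ay":0,"az":0,"fingers":0},
    {"x":-0.006,"y":0,"z":0,"ax":0,"ay":0,"az":0,"fingers":0},
    {"x":-0.006,"y":0,"z":-0.02,"ax":0,"ay":0,"az":0,"fingers":0},
    {"x":-0.006,"y":0,"z":-0.06,"ax":0,"ay":0,"az":0,"fingers":0},
    {"x":-0.006,"y":0,"z":-0.1,"ax":0,"ay":0,"az":0,"fingers":0}
  ],
  "squeeze": 25
}}

```text
t: 48.1
ee_pos: [0.5514, -0.0381, 0.1588]
orientation: [0.721, 0.693, -0.001, -0.001]
force: [0.2, -0.6, 0.0]
grip_width: 0.0854
gripper_force: 0.0
```

Call:
{"op": "servo_tool", "data": {
  "series": [
    {"x":0,"y":0,"z":-0.04,"ax":0,"ay":0,"az":0,"fingers":0},
    {"x":0.02,"y":0,"z":-0.08,"ax":0,"ay":0,"az":0,"fingers":0},
    {"x":0.04,"y":0,"z":-0.11,"ax":0,"ay":0,"az":0,"fingers":0},
    {"x":0.04,"y":0,"z":-0.13,"ax":0,"ay":0,"az":0,"fingers":0},
    {"x":0.04,"y":0,"z":-0.13,"ax":0,"ay":0,"az":0,"fingers":0},
    {"x":0.04,"y":0,"z":-0.13,"ax":0,"ay":0,"az":0,"fingers":0},
    {"x":0.04,"y":0,"z":-0.13,"ax":0,"ay":0,"az":0,"fingers":0},
    {"x":0.04,"y":0,"z":-0.13,"ax":0,"ay":0,"az":0,"fingers":0}
  ],
  "squeeze": 25
}}

```text
t: 48.9
ee_pos: [0.553, 0.0012, 0.2868]
orientation: [0.722, 0.692, -0.001, -0.001]
force: [0.8, -0.3, -0.1]
grip_width: 0.0855
gripper_force: 0.0
```

```bash
python3 -c "
from h import *
st(1)
c,im,d=shot('wrist','w13')
for xy in caps(c,im,d): print('   body',body(c,im,d,xy))
"
```

```text
t 48.9 ('ee_pos', array([0.553 , 0.0012, 0.2868]), array([0., 0., 0.])) ('force', array([ 0.8167, -0.2754, -0.1324]), array([0., 0., 0.])) [ 0.72165319  0.69225274 -0.00130227 -0.00106049] 0.08547244652253203
cap px [281.  43.] n 2297 circ 0.5597 0.1366 0.0243 mean [0.5596 0.1354 0.0903] topmid [0.56   0.1364 0.0922] zmax 0.099
cap px [279. 109.] n 1809 circ 0.555 0.077 0.0237 mean [0.5552 0.0774 0.0911] topmid [0.5551 0.0773 0.0923] zmax 0.1
cap px [278. 168.] n 1548 circ 0.5516 0.0178 0.0235 mean [0.5516 0.0193 0.0906] topmid [0.5515 0.0181 0.0922] zmax 0.099
cap px [280. 221.] n 1447 circ 0.5512 -0.041 0.0237 mean [ 0.5513 -0.0386  0.0896] topmid [ 0.5511 -0.0419  0.0922] zmax 0.099
   body (array([0.561 , 0.1402]), 852, np.float64(0.0026))
   body (array([0.5541, 0.0778]), 540, np.float64(0.0034))
   body (array([0.5503, 0.0137]), 549, np.float64(0.0029))
   body (array([ 0.5516, -0.0467]), 473, np.float64(0.0022))
```

```bash
python3 -c "
from h import *
print(r.finish_job())"
```

```text
the job is handed in; nothing more can be done
None
```

I handed the job in at about 49 s: all four shakers stand upright and touching in the rack, pressed on the plate with an 11–12 N push and then released, within about 1.6 mm of one straight line; because the sink rim blocked the tail spot, I moved shaker 3 forward to close the row's gaps before standing the stray, and later nudged shaker 2 sideways to take out a bow.

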